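# Set out the coffee station

## Robot

A 6-joint arm with a two-finger parallel gripper is mounted at the origin on a cart in front of the work surface, level with it; the furniture and walls round the work are solid. World frame = base frame: x ahead of the robot, y to its left, z up, the work surface at z = 0. Lengths are in mm, angles in rad, forces in N, time in s.
With the tool pointing down it reaches from about 350 to 775 mm from the base axis. Payload 7.3 kg.
Tool frame: the origin (TCP) lies between the finger pads; the fingertips stand bot.tip_extent ahead of it and the grasp point (between the pads) lies 6 mm ahead of it (bot.tip_extent is the distance from the TCP to the fingertips, in mm); x points along the fingers, y is the direction in which the jaws open and shut, and the axes are right-handed (so a half turn about x gives the same grasp; the last joint's range is limited). The gripper opens to 92 mm and grips with 3 to 60 N. Pads are 19 mm wide; open, the fingers measure 130 mm over their backs; the gripper's body (75 mm by 190 mm) begins 47 mm behind the grasp point.
Start: joints at [-1.393, 0.342, 1.524, -0, 1.275, -0.146], TCP at [167.062, -497.728, 251.741] pointing down, gripper open.
Joint ranges: [-2.53, 2.53], [-0.77, 2.02], [0.04, 2.7], [-1, 4.14], [0.28, 2.66], [-3.11, 3.11]. Speed limits (rad/s): [2.57, 2.57, 3.14, 3.14, 3.14, 3.14].

## Interface

Orientations are given as [roll, pitch, yaw] about the fixed x, y, z axes, in that order (R = Rz(yaw) Ry(pitch) Rx(roll)).
In Python, from plant import bot, capture, workorder gives the robot as it stands. The module is installed in compiled form; this text tells all that it offers.
- The arm moves only by the shell command python3 -m crank 'ROWS'. ROWS is JSON, a list of rows, each an object with "linear": the shift along the tool's x, y, z in cm, a list of three; "delta_rot": the turn, a rotation vector about the tool's x, y, z in degrees, a list of three; "fingers": the opening, from 0 (shut) to 1 (fully open). In form: [{"linear": [x, y, z], "delta_rot": [wx, wy, wz], "fingers": fingers}, ...]. A call has exactly 5 rows; each row shifts and turns the commanded pose from where the row before left it, along the tool's axes as they then stand; what a row does not reach is not made up. A row lasts 1/10 s, in which the tool goes at most 50 mm and 8.59 degrees, less where a joint would pass 70% of its speed; a pose out of reach is approached as far as the arm can. A call with a gripper value outside its range is refused whole. The fingers move at their own pace and stop on an object; the grip force is fixed at half the most. Time passes only in rows, so rows that do not move let the fingers close, or fill a call up. It gives the time, the measured TCP pose, the force and the opening at its end, in the units of the state.
- bot.get_obs(): the state, without advancing time (a new reading comes with each control period).
- capture(name): name is "side" or "top"; returns a dict with "image" (420x560x3 uint8, blue, green, red), "mtx" (3x3 intrinsics, pixels), "dist_coeffs" ([k1, k2, p1, p2, k3] as OpenCV has them; the pictures are not rectified), "pose" (4x4, takes a point from camera to world coordinates). Camera axes: x right, y down, z forward; pixel columns grow to the right and rows downward; lengths in mm; the calibration is good to about 2 mm. A picture is of the moment at which its call begins. There is no depth.
- workorder.close_job(): hands the job in, once; it reports no verdict.
The state is a dict: "time": time; "joint_positions": joint angles; "dq": joint speeds; "tau": joint torques, N m; "tool_pos": TCP position; "tcp_rot": TCP orientation; "contact_force": force on the tool from outside, world axes, zero at the start; "moment": the same for the moment, N m; "grip_width": finger opening in mm.
Only numpy, scipy, OpenCV 4.12 (cv2) and the standard library are available. Lean on these libraries where they do the work, as an engineer would, in place of code of your own. Each camera call takes 0.05 s, during which the arm holds its last target. There are 200 camera calls.

## Task

Set out the coffee station: stand every syrup dispenser that is on the worktop upright and fully down in a pocket of the wooden board that matches its outline, round in round and square in square, turned so that its spout points along the dark mark of that pocket. Hang the two small cups by their handles on the cup stand, one on each peg. Leave the jars, the tin and the glass standing about where they are.

Things in the scene. Friction and masses are not known exactly. Their poses are not given: they have to be found in the camera images.
- round_a: round syrup dispenser, may be absent: white ceramic, round body 60 mm in diameter and 80 mm high, above it a narrowing neck and a round wooden cap 36 mm in diameter from 96 to 134 mm above the underside (take it there), 0.4 kg with a weighted foot (centre of mass about 22 mm up). One steel spout, 10 mm thick, points along its +x axis: tip 55 mm out from the upright axis, 80 mm up. Origin: centre of the underside, z up.
- round_b: round syrup dispenser, may be absent: white ceramic, round body 60 mm in diameter and 80 mm high, above it a narrowing neck and a round wooden cap 36 mm in diameter from 96 to 134 mm above the underside (take it there), 0.4 kg with a weighted foot (centre of mass about 22 mm up). One steel spout, 10 mm thick, points along its +x axis: tip 55 mm out from the upright axis, 80 mm up. Origin: centre of the underside, z up.
- square_a: square syrup dispenser, may be absent: white ceramic, square body 54 x 54 mm (sides along its x and y) and 80 mm high, above it a narrowing neck and a round wooden cap 36 mm in diameter from 96 to 134 mm above the underside (take it there), 0.4 kg with a weighted foot (centre of mass about 22 mm up). One steel spout, 10 mm thick, points along its +x axis: tip 55 mm out from the upright axis, 80 mm up. Origin: centre of the underside, z up.
- square_b: square syrup dispenser, may be absent: white ceramic, square body 54 x 54 mm (sides along its x and y) and 80 mm high, above it a narrowing neck and a round wooden cap 36 mm in diameter from 96 to 134 mm above the underside (take it there), 0.4 kg with a weighted foot (centre of mass about 22 mm up). One steel spout, 10 mm thick, points along its +x axis: tip 55 mm out from the upright axis, 80 mm up. Origin: centre of the underside, z up.
- cup_a: small white cup, 58 mm outer diameter above its narrower foot, 66 mm high, wall 3.5 mm, 0.14 kg; one loop handle along its +y axis, of 8 mm round bar, reaching 67 mm from the cup's axis. Origin: centre of the underside, z up. Both cups are always there.
- cup_a_handle (a point): centre of the opening in the handle of cup_a: 43.5 mm from the cup's axis along +y, 34 mm above the underside; the opening is about 28 mm wide (radially) and 34 mm high and runs through along the cup's x axis
- cup_b: small white cup, 58 mm outer diameter above its narrower foot, 66 mm high, wall 3.5 mm, 0.14 kg; one loop handle along its +y axis, of 8 mm round bar, reaching 67 mm from the cup's axis. Origin: centre of the underside, z up. Both cups are always there.
- cup_b_handle (a point): centre of the opening in the handle of cup_b: 43.5 mm from the cup's axis along +y, 34 mm above the underside; the opening is about 28 mm wide (radially) and 34 mm high and runs through along the cup's x axis
- board: fixed wooden board, 240 x 240 x 26 mm, with two round and two square pockets 12 mm deep in a 2 x 2 pattern, 105 mm (its x) by 110 mm (its y) between centres. Each pocket has one mark: a dark wooden strip, 24 x 8 mm, let into the board and running straight out from the edge of the pocket. Origin: centre of the underside; x points away from the robot, turned by up to 0.25 rad; z up.
- pocket_round_1 (a point): centre of the floor of the front left pocket, round, 66 mm in diameter, 14 mm above the worktop
- mark_round_1 (a point): point on the mark of the front left pocket, 55 mm from the pocket's centre, towards the front edge (board -x), on the board's top; straight below the spout tip of a dispenser that stands right in this pocket
- pocket_square_1 (a point): centre of the floor of the front right pocket, square, 60 x 60 mm, sides along the board's x and y, 14 mm above the worktop
- mark_square_1 (a point): point on the mark of the front right pocket, 55 mm from the pocket's centre, towards the front edge (board -x), on the board's top; straight below the spout tip of a dispenser that stands right in this pocket
- pocket_square_2 (a point): centre of the floor of the back left pocket, square, 60 x 60 mm, sides along the board's x and y, 14 mm above the worktop
- mark_square_2 (a point): point on the mark of the back left pocket, 55 mm from the pocket's centre, towards the left edge (board +y), on the board's top; straight below the spout tip of a dispenser that stands right in this pocket
- pocket_round_2 (a point): centre of the floor of the back right pocket, round, 66 mm in diameter, 14 mm above the worktop
- mark_round_2 (a point): point on the mark of the back right pocket, 55 mm from the pocket's centre, towards the right edge (board -y), on the board's top; straight below the spout tip of a dispenser that stands right in this pocket
- cup_stand: fixed stand: wooden foot 120 x 240 x 18 mm and two upright steel posts, 14 mm thick, 150 mm high and 150 mm apart along its y axis, each with one bare steel peg at its top. Origin: on the worktop, 10 mm in front of the foot's centre; the pegs run along its -x axis; x points away from the robot, turned by up to 0.2 rad; z up.
- peg_1_mid (a point): middle of the left peg, on its centre line, 157 mm above the worktop: a round bar 8 mm thick, 77 mm long, from its post (39 mm behind this point) towards the robot, rising 13.5 degrees to its free tip, which is 166 mm above the worktop and 36 mm in front of this point
- peg_2_mid (a point): middle of the right peg, on its centre line, 157 mm above the worktop: a round bar 8 mm thick, 77 mm long, from its post (39 mm behind this point) towards the robot, rising 13.5 degrees to its free tip, which is 166 mm above the worktop and 36 mm in front of this point
- jar_1: bystander: small glass jar with a white lid, 58 x 62 x 99 mm, near the front edge. Origin: centre of the underside.
- tin_1: bystander: small tin, 57 mm in diameter, 72 mm high, in front of the cup stand. Origin: centre of the underside.
- spice_jar_1: bystander: spice jar with a dark cap, 41 mm in diameter, 105 mm high, far left. Origin: centre of the underside.
- glass_1: bystander: empty glass, 80 mm in diameter, 88 mm high, at the back. Origin: centre of the underside.
There are look-alikes about, which are no part of the job. What is shaped like the cup_a but purple or red is not meant.

How it is judged:
By the outcome, as a careful person would: the job done as asked, in the order asked, and still so for the second after the job is handed in, with the robot touching nothing.
Of round_a, round_b, square_a, square_b only 3 to 4 are there at a start; the rules pass over those that are not, and their reading is None.
At some moment in a run one of round_a, round_b, square_a, square_b may be knocked a few centimetres aside while the robot is not near it.
It also fails if it takes over 210 s, if anything falls off the work surface, if the arm or the gripper's body presses on something with over 40 N, if the wrist force passes 120 N, or if a joint passes its speed limit or range.

## Working session

There is one attempt and no reset: what is moved stays moved. The work goes in short steps, Python scripts to look and compute and a shell command to move; the robot and the scene stay as the last step left them, time stands still between calls to the robot, and variables do not carry over. Pictures are saved under pics/ and viewed, on a budget of 14 in all, crops included, one or two more only if the job needs it, and the job is handed in when it is done.

```bash
mkdir -p pics; ls; python3 - <<'E'
from plant import bot,capture
import cv2,numpy as np
print(bot.get_obs(), bot.tip_extent)
for n in("side","top"):
    c=capture(n); cv2.imwrite(f"pics/{n}0.png",c["image"]); np.savez(f"pics/{n}0.npz",**c)
    print(n,c["mtx"].tolist(),c["dist_coeffs"],np.round(c["pose"],3).tolist())
E
```

```text
pics
{'time': 0.0, 'joint_positions': array([-1.39297553e+00,  3.42721865e-01,  1.52502696e+00,  7.54860312e-06,
        1.27538716e+00, -1.45981597e-01]), 'dq': array([ 0.00091034,  0.00030899,  0.00099748, -0.00035284, -0.00077801,
       -0.001856  ]), 'tau': array([-1.39203876e-03, -4.31246138e+01, -2.44225931e+01,  7.15543795e-02,
        5.57404803e-02, -1.14083439e-04]), 'tool_pos': array([ 167.00728039, -497.33798818,  251.04190692]), 'tcp_rot': array([-1.72145494,  1.56925298,  1.7439379 ]), 'contact_force': array([-0.27944578, -0.01966615, -0.01394726]), 'moment': array([0.03375765, 0.00734924, 0.01678759]), 'grip_width': 91.78849292065277} 25.0
side [[495.4521714024701, 0.0, 270.5826018839583], [0.0, 495.4521714024701, 203.12640048286343], [0.0, 0.0, 1.0]] [-0.17082411  0.          0.          0.          0.        ] [[0.998, 0.036, -0.046, 642.647], [0.058, -0.636, 0.769, -1469.234], [-0.001, -0.771, -0.637, 1279.648], [0.0, 0.0, 0.0, 1.0]]
top [[381.883077259652, 0.0, 282.23318178194995], [0.0, 381.883077259652, 212.108873060636], [0.0, 0.0, 1.0]] [0.00404155 0.         0.         0.         0.        ] [[-0.009, -0.994, 0.105, 416.684], [-1.0, 0.007, -0.019, -35.309], [0.018, -0.105, -0.994, 1304.276], [0.0, 0.0, 0.0, 1.0]]
```

View pics/top0.png

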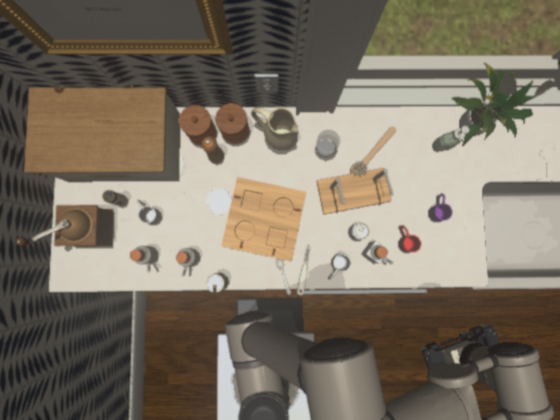

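View pics/side0.png

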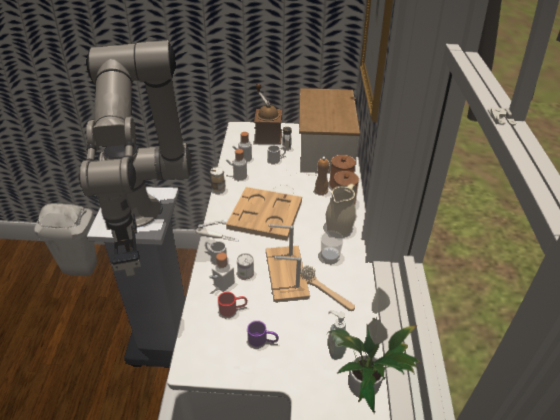

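The top view shows three dispensers, with orange caps near (142,255), (186,257) and (380,253). The white cups are at (150,215) and (340,262), the board at (264,219) and the stand at (354,191). I'll zoom in and measure.

```bash
cat > h.py <<'E'
import numpy as np,cv2
from plant import bot,capture
from scipy.spatial.transform import Rotation as R
def px2w(c,pts,z):
    pts=np.array(pts,float).reshape(-1,1,2)
    n=cv2.undistortPoints(pts,c["mtx"],c["dist_coeffs"]).reshape(-1,2)
    d=np.c_[n,np.ones(len(n))]@c["pose"][:3,:3].T; o=c["pose"][:3,3]
    return o+d*((np.broadcast_to(z,len(n))-o[2])/d[:,2])[:,None]
def w2px(c,P):
    P=np.array(P,float).reshape(-1,3); T=np.linalg.inv(c["pose"])
    rv=cv2.Rodrigues(T[:3,:3])[0]
    return cv2.projectPoints(P,rv,T[:3,3],c["mtx"],c["dist_coeffs"])[0].reshape(-1,2)
def tri(c1,p1,c2,p2):
    A=[];b=[]
    for c,p in((c1,p1),(c2,p2)):
        n=cv2.undistortPoints(np.array(p,float).reshape(1,1,2),c["mtx"],c["dist_coeffs"]).ravel()
        d=c["pose"][:3,:3]@[n[0],n[1],1]; d/=np.linalg.norm(d); M=np.eye(3)-np.outer(d,d)
        A.append(M);b.append(M@c["pose"][:3,3])
    A=np.vstack(A);b=np.hstack(b); s=np.linalg.lstsq(A,b,rcond=None); return s[0],np.linalg.norm(A@s[0]-b)
def load(f):
    return dict(np.load(f))
def crop(c,box,s,f,draw=[]):
    im=c["image"].copy(); x0,y0,x1,y1=box
    o=cv2.resize(im[y0:y1,x0:x1],None,fx=s,fy=s,interpolation=cv2.INTER_CUBIC)
    for p in draw: cv2.circle(o,(int((p[0]+.5-x0)*s),int((p[1]+.5-y0)*s)),3,(0,0,255),1)
    for k in range(x0-x0%20+20,x1,20): cv2.putText(o,str(k),(int((k-x0)*s),8),0,.3,(255,0,0))
    for k in range(y0-y0%20+20,y1,20): cv2.putText(o,str(k),(0,int((k-y0)*s)),0,.3,(255,0,0))
    cv2.imwrite(f,o)
E
python3 - <<'E'
from h import *
t=load("pics/top0.npz")
a=t["image"][150:290,100:260];b=t["image"][150:290,260:420]
cv2.imwrite("pics/x.png",a)
crop(t,(120,195,280,285),5,"pics/ta.png")
im1=cv2.imread("pics/ta.png")
crop(t,(265,165,425,285),5,"pics/tb.png")
# orange caps in both views
for n in("top","side"):
    c=load(f"pics/{n}0.npz"); h=cv2.cvtColor(c["image"],cv2.COLOR_BGR2HSV)
    m=cv2.inRange(h,(2,110,80),(14,255,255)) 
    k,l,s,ce=cv2.connectedComponentsWithStats(m)
    for i in range(1,k):
        if s[i,4]>25: print(n,s[i].tolist(),ce[i].round(1))
E
```

```text
top [180, 105, 31, 37, 732] [194.8 120.7]
top [216, 104, 30, 30, 692] [230.8 118.5]
top [201, 136, 14, 14, 130] [208.  142.5]
top [57, 207, 13, 12, 56] [ 61.  210.2]
top [403, 230, 12, 22, 99] [408.4 242.6]
top [376, 247, 11, 10, 82] [381.2 251.7]
top [131, 250, 10, 10, 82] [135.6 254.7]
top [177, 253, 10, 10, 79] [181.6 257. ]
top [427, 289, 26, 8, 79] [440.1 293.4]
top [455, 289, 105, 9, 526] [508.1 292.7]
top [260, 291, 17, 6, 50] [267.7 293.4]
top [277, 291, 8, 6, 27] [281.2 293.9]
top [321, 295, 15, 4, 32] [328.2 296.2]
top [345, 295, 61, 13, 219] [374.2 297.5]
top [303, 296, 13, 7, 40] [308.8 298. ]
top [303, 300, 171, 31, 1747] [361.8 315.7]
top [145, 309, 90, 23, 1444] [187.7 319.5]
top [467, 308, 65, 8, 217] [497.9 312. ]
top [504, 327, 18, 10, 47] [511.6 331.2]
top [446, 328, 17, 4, 26] [454.1 329.3]
top [514, 334, 13, 4, 27] [519.9 335.4]
top [522, 337, 38, 10, 179] [543.3 341.3]
top [541, 369, 19, 10, 92] [548.6 372.3]
top [379, 370, 11, 11, 47] [383.5 375.4]
top [420, 370, 7, 11, 41] [423.4 374.4]
top [169, 373, 47, 11, 384] [192.4 378. ]
top [475, 390, 22, 11, 169] [485.2 394.7]
top [196, 409, 20, 8, 75] [204.7 412.5]
side [255, 109, 27, 14, 122] [268.1 116.6]
side [236, 149, 7, 5, 31] [239. 151.]
side [332, 155, 23, 14, 252] [343.  161.6]
side [318, 159, 10, 8, 61] [322.9 162.4]
side [331, 167, 27, 20, 367] [342.9 176.8]
side [0, 240, 37, 53, 361] [ 15.2 261.8]
side [95, 244, 6, 10, 35] [ 96.9 247.5]
side [176, 249, 19, 46, 396] [185.4 264.4]
side [216, 253, 10, 8, 63] [220.9 256.3]
side [46, 258, 11, 14, 66] [ 51.5 265. ]
side [100, 265, 13, 32, 133] [106.2 282.5]
side [41, 272, 12, 12, 55] [ 46.8 277.3]
side [53, 273, 17, 24, 85] [ 60.2 283.6]
side [44, 276, 45, 89, 718] [ 64.2 318.5]
side [218, 292, 22, 15, 83] [227.4 299.3]
side [102, 309, 24, 86, 390] [113.8 346.6]
side [151, 367, 18, 35, 290] [159.9 380.7]
side [98, 376, 6, 19, 30] [100.5 385.2]
side [86, 400, 11, 20, 58] [ 91.3 411.8]
```

View pics/ta.png

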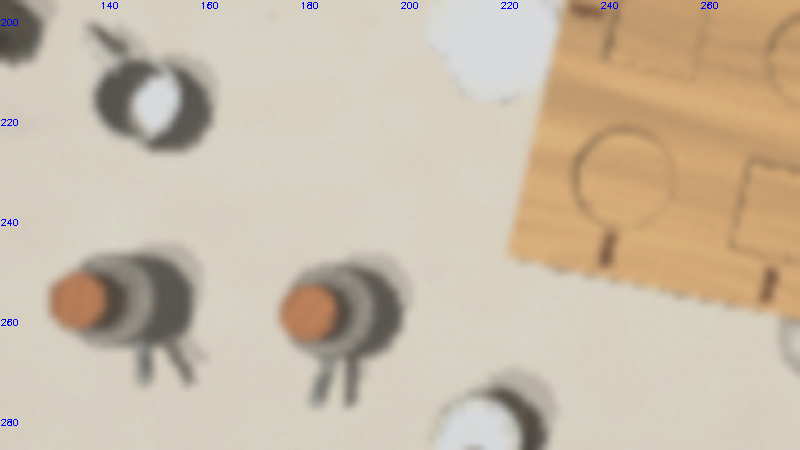

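View pics/tb.png

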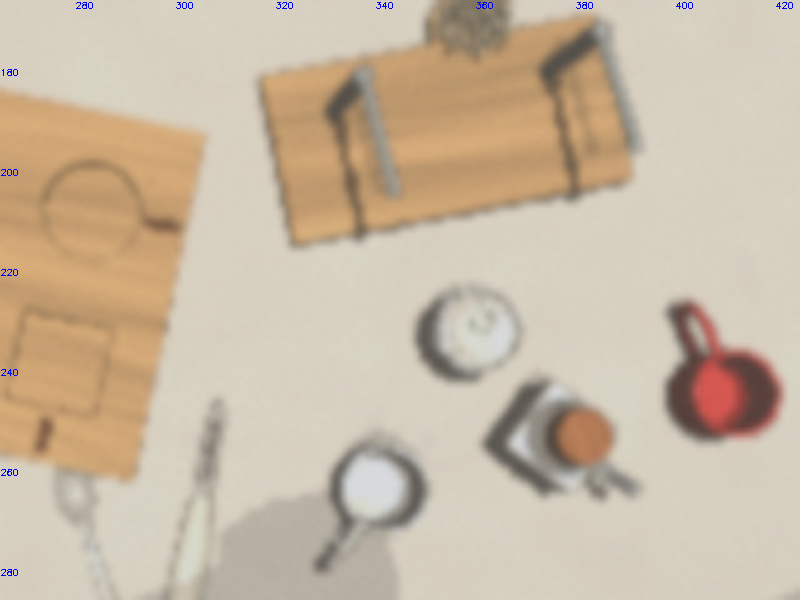

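```bash
python3 - <<'E'
from h import *
t=load("pics/top0.npz"); s=load("pics/side0.npz")
h=cv2.cvtColor(t["image"],cv2.COLOR_BGR2HSV)
m=cv2.inRange(h,(8,70,90),(22,255,255)); m[:150]=0; m[275:]=0; m[:,:215]=0
m=cv2.morphologyEx(m,cv2.MORPH_CLOSE,np.ones((7,7)))
cs,_=cv2.findContours(m,0,2)
for c in cs:
    if cv2.contourArea(c)>1500:
        z=26 if c[:,0,0].mean()<300 else 18
        w=px2w(t,c.reshape(-1,2),z)[:,:2].astype(np.float32)
        r=cv2.minAreaRect(w); print("rect",np.round(r[0],1),np.round(r[1],1),round(r[2],2),np.round(cv2.boxPoints(r),0).tolist())
print("pocket ctr/marks",px2w(t,[[242.8,231],[239.5,245.5],[281.5,207.5],[296,210],[275.5,238],[271.5,252]],26).round(1).tolist())
print("peg tips, posttops",px2w(t,[[341.8,203.5],[390,195]],166).round(1).tolist(),px2w(t,[[335.8,180.5],[383,172]],148).round(1).tolist())
for p in ([135.2,254.7],[181.1,257],[381.2,251.7]): 
    print("cap",px2w(t,[p],134).round(1).tolist())
for n,p in dict(r1a=[147,271],r1b=[156,271],r2a=[181.5,275.5],r2b=[188,276],sqa=[382,264],sqb=[390,263.5]).items():
    print(n,"z80",px2w(t,[p],80).round(1).tolist(), "z0",px2w(t,[p],0).round(1).tolist())
crop(s,(190,125,310,215),6,"pics/sa.png"); crop(s,(190,225,310,305),6,"pics/sb.png")
E
```

```text
rect [530.5   2.6] [239.2 240. ] 77.41 [[387.0, -88.0], [622.0, -140.0], [674.0, 93.0], [439.0, 145.0]]
rect [ 637.8 -303.4] [143.2 238.4] 10.56 [[546.0, -199.0], [589.0, -434.0], [730.0, -407.0], [686.0, -173.0]]
pocket ctr/marks [[488.9, 72.5, 26.0], [440.7, 83.3, 26.0], [567.1, -57.6, 26.0], [558.3, -106.4, 26.0], [464.6, -36.7, 26.0], [418.2, -23.0, 26.0]]
peg tips, posttops [[561.6, -237.0, 166.0], [586.5, -383.9, 166.0]] [[635.4, -223.4, 148.0], [661.2, -370.4, 148.0]]
cap [[413.7, 387.8, 134.0]]
cap [[405.5, 249.7, 134.0]]
cap [[416.1, -359.9, 134.0]]
r1a z80 [[362.2, 368.9, 80.0]] z0 [[358.6, 395.3, 0.0]]
r1b z80 [[361.9, 340.7, 80.0]] z0 [[358.3, 365.3, 0.0]]
r2a z80 [[347.0, 260.5, 80.0]] z0 [[342.5, 279.8, 0.0]]
r2b z80 [[345.3, 240.1, 80.0]] z0 [[340.6, 258.1, 0.0]]
sqa z80 [[377.0, -376.0, 80.0]] z0 [[374.4, -398.2, 0.0]]
sqb z80 [[378.4, -401.7, 80.0]] z0 [[375.8, -425.7, 0.0]]
```

View pics/sa.png

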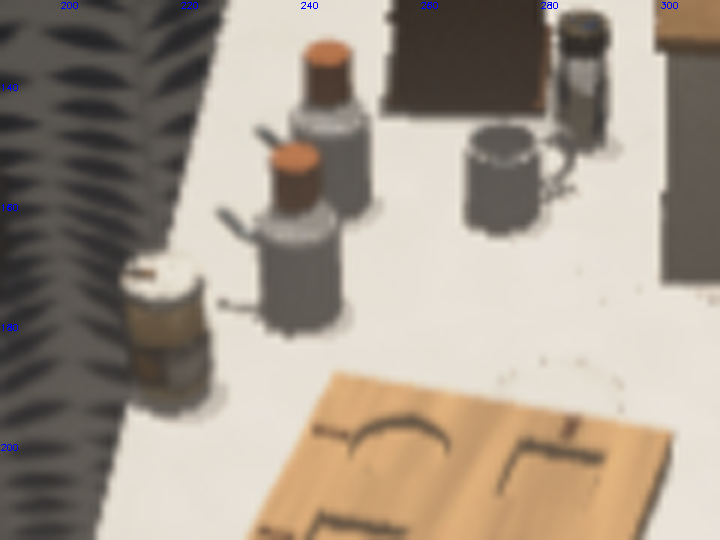

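View pics/sb.png

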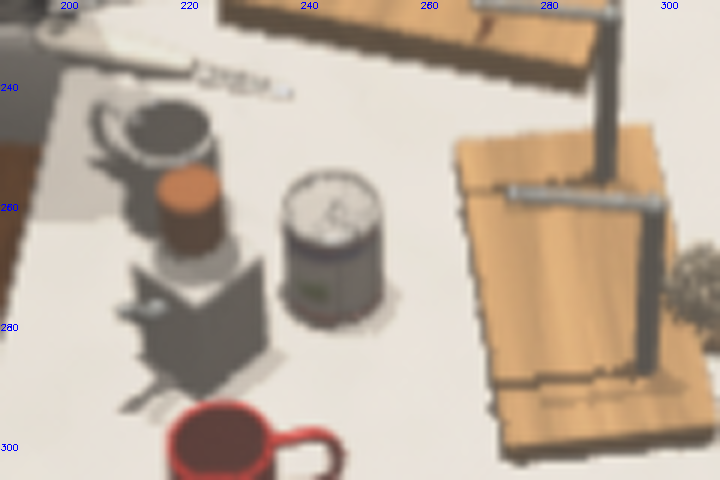

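Side view confirms the spouts: the tips are at about (232,147), (225.5,160.5) and (209.5,277), so there are two round dispensers and one square. Next I triangulate these and check the board by its mark centroids.

```bash
python3 - <<'E'
from h import *
t=load("pics/top0.npz"); s=load("pics/side0.npz")
def T(n,a,b,k=.5):
    P,e=tri(t,np.array(a),s,np.array(b)-k); print(n,P.round(1),"res",e.round(1)); return P
caps={}
for n,a,b,sp in (("far",[135.2,254.7],[243,134.5],[232,147]),("near",[181.1,257],[237.7,151.7],[225.5,160.5]),("sq",[381.2,251.7],[220.2,256.5],[209.5,277])):
    P=T(n+" cap",a,b)
    for nm,tp in dict(far=[("a",[147,271]),("b",[156,271])],near=[("a",[181.5,275.5]),("b",[188,276])],sq=[("a",[382,264]),("b",[390,263.5])])[n]:
        Q=T(" spout"+nm,np.array(tp)-.5,sp); d=Q-P; print("   len",np.hypot(*d[:2]).round(1),"yaw deg",np.degrees(np.arctan2(d[1],d[0])).round(1))
# peg tips
T("peg1tip",[341.3,203],[268,225.5]); T("peg2tip",[389.5,194.5],[274,257.3])
T("peg1 post",[335.3,180],[290,227]) ;T("peg2 post",[382.5,171.5],[298,259.5])
# marks: dark in board
y=-.2197; c=np.array([530.5,2.6]); Rm=np.array([[np.cos(y),-np.sin(y)],[np.sin(y),np.cos(y)]])
g=cv2.cvtColor(t["image"],cv2.COLOR_BGR2GRAY).astype(float)
for n,p,d,o in(("r1",[-52.5,55],[-1,0],45),("s1",[-52.5,-55],[-1,0],42),("s2",[52.5,55],[0,1],42),("r2",[52.5,-55],[0,-1],45)):
    w=c+Rm@(np.array(p)+np.array(d)*o); q=w2px(t,[[*w,26]])[0]
    x0,y0=np.round(q).astype(int); win=g[y0-6:y0+7,x0-6:x0+7]; k=np.clip(95-win,0,None)
    yy,xx=np.mgrid[y0-6:y0+7,x0-6:x0+7]; m=[(k*xx).sum()/k.sum(),(k*yy).sum()/k.sum()]
    print(n,"pred",w.round(1),"meas",px2w(t,[m],26)[0].round(1),(k>0).sum())
# cups
h=cv2.cvtColor(t["image"],cv2.COLOR_BGR2HSV)
o=bot.get_obs(); Rt=R.from_euler("xyz",o["tcp_rot"]).as_matrix(); print(Rt.round(3))
E
```

```text
far cap [411.4 388.7 130.7] res 3.2
 spouta [361.6 372.1  74.1] res 2.7
   len 52.5 yaw deg -161.7
 spoutb [364.6 337.2  96.7] res 0.6
   len 69.6 yaw deg -132.4
near cap [403.4 250.  131.5] res 2.9
 spouta [346.7 262.8  75.8] res 2.4
   len 58.2 yaw deg 167.2
 spoutb [348.3 239.   92.2] res 1.1
   len 56.2 yaw deg -168.8
sq cap [ 414.1 -360.6  132.6] res 2.9
 spouta [ 375.8 -381.8   54.8] res 2.9
   len 43.8 yaw deg -151.0
 spoutb [ 379.2 -401.3   76.6] res 1.0
   len 53.6 yaw deg -130.6
peg1tip [ 561.3 -236.3  163.5] res 3.1
peg2tip [ 587.9 -383.5  163. ] res 0.9
peg1 post [ 634.9 -222.2  147.8] res 2.8
peg2 post [ 663.3 -370.2  143.7] res 0.6
r1 pred [447.3  77.5] meas [nan nan nan] 0
s1 pred [426.3 -30.5] meas [nan nan nan] 0
s2 pred [602.9  85.8] meas [nan nan nan] 0
r2 pred [ 559.9 -106.4] meas [nan nan nan] 0
[[-0.     0.318 -0.948]
 [ 0.001 -0.948 -0.318]
 [-1.    -0.001 -0.   ]]<stdin>:19: RuntimeWarning: invalid value encountered in scalar divide
```

```bash
cat >> h.py <<'E'
def down(phi):
    c,s=np.cos(np.radians(phi)),np.sin(np.radians(phi)); return np.array([[0,c,s],[0,s,-c],[-1,0,0]])
def plan(pos,Rtar,note=""):
    o=bot.get_obs(); Rc=R.from_euler("xyz",o["tcp_rot"]).as_matrix()
    if np.isscalar(Rtar): Rtar=down(Rtar)
    rv=np.degrees(R.from_matrix(Rc.T@Rtar).as_rotvec()); lin=Rtar.T@(np.array(pos)-o["tool_pos"])/10
    print(note,"rot",rv.round(1),"then lin cm",lin.round(2),"grip",round(o["grip_width"],1),"t",round(o["time"],1))
E
python3 - <<'E'
from h import *
t=load("pics/top0.npz")
y=-.2197; c=np.array([530.5,2.6]); Rm=np.array([[np.cos(y),-np.sin(y)],[np.sin(y),np.cos(y)]])
h=t["image"].astype(float)[:,:,2]
L=[];W=[]
for n,p,d,o in(("r1",[-52.5,55],[-1,0],45),("s1",[-52.5,-55],[-1,0],42),("s2",[52.5,55],[0,1],42),("r2",[52.5,-55],[0,-1],45)):
    l=np.array(p)+np.array(d)*o; w=c+Rm@l; q=w2px(t,[[*w,26]])[0]
    x0,y0=np.round(q).astype(int); win=h[y0-6:y0+7,x0-6:x0+7]; k=np.clip(np.median(win)-50-win,0,None)
    yy,xx=np.mgrid[y0-6:y0+7,x0-6:x0+7]; m=[(k*xx).sum()/k.sum(),(k*yy).sum()/k.sum()]
    me=px2w(t,[m],26)[0]; L.append(l);W.append(me[:2])
    print(n,"pred",w.round(1),"meas",me.round(1),(k>0).sum(),np.median(win))
L=np.array(L);W=np.array(W); A=np.c_[L,np.ones(4)]
Z=(W-W.mean(0))@[1,1j]; V=(L-L.mean(0))@[1,1j]; a=(Z*V.conj()).sum(); print("yaw",np.angle(a),"scale",abs(a)/(abs(V)**2).sum())
yw=np.angle(a);Rm=np.array([[np.cos(yw),-np.sin(yw)],[np.sin(yw),np.cos(yw)]]); cc=W.mean(0)-Rm@L.mean(0); print("center",cc)
for p in([-52.5,55],[-52.5,-55],[52.5,55],[52.5,-55]): print((cc+Rm@p).round(1))
plan([415,-360.3,260],-31.5)
E
```

```text
r1 pred [447.3  77.5] meas [442.8  78.8  26. ] 11 209.0
s1 pred [426.3 -30.5] meas [421.1 -29.4  26. ] 10 205.0
s2 pred [602.9  85.8] meas [604.4  93.7  26. ] 5 189.0
r2 pred [ 559.9 -106.4] meas [ 560. -110.   26.] 9 196.0
yaw -0.2114895024872296 scale 1.040675433575166
center [528.51799586   4.43386673]
[488.7  69.2]
[465.6 -38.3]
[591.4  47.2]
[568.3 -60.4]
 rot [-39.9  -0.    0.1] then lin cm [ -0.89  13.98 -24.64] grip 92.0 t 0.1
```

```bash
python3 -m crank '[{"linear":[-1,0,0],"delta_rot":[-8,0,0],"fingers":1},{"linear":[0,0,0],"delta_rot":[-8,0,0],"fingers":1},{"linear":[0,0,0],"delta_rot":[-8,0,0],"fingers":1},{"linear":[0,0,0],"delta_rot":[-8,0,0],"fingers":1},{"linear":[0,0,0],"delta_rot":[-8,0,0],"fingers":1}]'
for i in 1 2; do python3 -m crank '[{"linear":[0,1.4,-2.46],"delta_rot":[0,0,0],"fingers":1},{"linear":[0,1.4,-2.46],"delta_rot":[0,0,0],"fingers":1},{"linear":[0,1.4,-2.46],"delta_rot":[0,0,0],"fingers":1},{"linear":[0,1.4,-2.46],"delta_rot":[0,0,0],"fingers":1},{"linear":[0,1.4,-2.46],"delta_rot":[0,0,0],"fingers":1}]'; done
python3 - <<'E'
from h import *
plan([415,-360.3,121],-31.5)
E
```

```text
time: 0.6
tool_pos: [167.0, -497.5, 261.4]
tcp_rot: [-2.453, 1.57, 1.716]
contact_force: [-0.0, -0.3, 0.4]
grip_width: 92.0
time: 1.1
tool_pos: [291.8, -428.5, 261.4]
tcp_rot: [-2.093, 1.57, 2.071]
contact_force: [0.5, -0.0, -0.3]
grip_width: 91.7
time: 1.6
tool_pos: [415.7, -360.1, 261.3]
tcp_rot: [-1.776, 1.57, 2.387]
contact_force: [-0.1, 0.7, 0.9]
grip_width: 91.7
 rot [ 0.1 -0.   0. ] then lin cm [14.03 -0.05  0.05] grip 91.7 t 1.6
```

Tracking is good, so I descend, grip and lift.

```bash
python3 -m crank '[{"linear":[2.8,0,0],"delta_rot":[0,0,0],"fingers":1},{"linear":[2.8,0,0],"delta_rot":[0,0,0],"fingers":1},{"linear":[2.8,0,0],"delta_rot":[0,0,0],"fingers":1},{"linear":[2.8,0,0],"delta_rot":[0,0,0],"fingers":1},{"linear":[2.8,0,0],"delta_rot":[0,0,0],"fingers":1}]'
for i in 1 2; do python3 -m crank '[{"linear":[0,0,0],"delta_rot":[0,0,0],"fingers":0},{"linear":[0,0,0],"delta_rot":[0,0,0],"fingers":0},{"linear":[0,0,0],"delta_rot":[0,0,0],"fingers":0},{"linear":[0,0,0],"delta_rot":[0,0,0],"fingers":0},{"linear":[0,0,0],"delta_rot":[0,0,0],"fingers":0}]'; done
python3 -m crank '[{"linear":[-2.6,0,0],"delta_rot":[0,0,0],"fingers":0},{"linear":[-2.6,0,0],"delta_rot":[0,0,0],"fingers":0},{"linear":[-2.6,0,0],"delta_rot":[0,0,0],"fingers":0},{"linear":[-2.6,0,0],"delta_rot":[0,0,0],"fingers":0},{"linear":[-2.6,0,0],"delta_rot":[0,0,0],"fingers":0}]'
python3 - <<'E'
from h import *
plan([466.2,-38.6,251],-94.1)
for n in("top","side"):
    c=capture(n); np.savez(f"pics/{n}1.npz",**c)
t=load("pics/top1.npz");s=load("pics/side1.npz")
crop(s,(190,170,310,290),4,"pics/a.png"); crop(t,(320,200,420,290),4,"pics/b.png")
a=cv2.imread("pics/a.png");b=cv2.imread("pics/b.png"); H=max(len(a),len(b))
pad=lambda x:np.vstack([x,np.zeros((H-len(x),x.shape[1],3),np.uint8)])
o=np.hstack([pad(a),pad(b)]); o=cv2.resize(o,None,fx=min(1,800/o.shape[1]),fy=min(1,800/o.shape[1])); cv2.imwrite("pics/v1.png",o)
E
```

```text
time: 2.1
tool_pos: [414.7, -360.6, 120.3]
tcp_rot: [-1.774, 1.57, 2.389]
contact_force: [0.7, 0.1, -0.1]
grip_width: 92.0
time: 2.6
tool_pos: [415.2, -361.3, 122.9]
tcp_rot: [1.261, 1.569, -0.858]
contact_force: [-0.2, -0.5, -0.6]
grip_width: 56.3
time: 3.1
tool_pos: [415.1, -361.1, 121.9]
tcp_rot: [1.29, 1.57, -0.829]
contact_force: [1.0, -0.4, 2.1]
grip_width: 35.8
time: 3.6
tool_pos: [414.3, -360.3, 251.8]
tcp_rot: [-1.82, 1.568, 2.344]
contact_force: [0.5, -0.7, -4.8]
grip_width: 35.5
 rot [62.7  0.   0.1] then lin cm [  0.08 -32.46  -2.88] grip 35.5 t 3.6
```

View pics/v1.png

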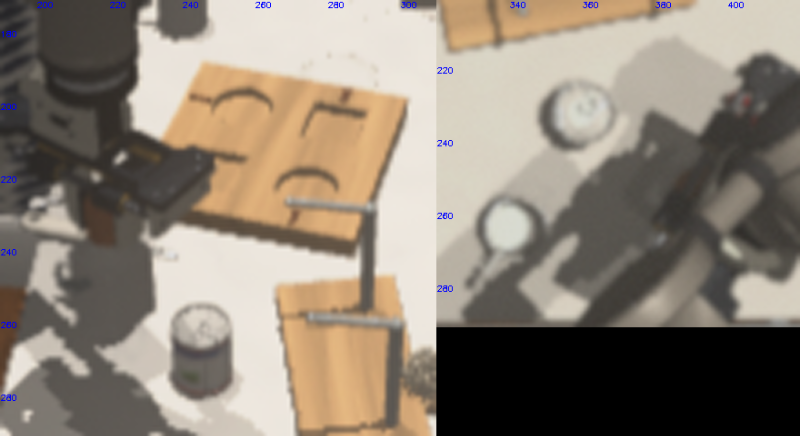

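```bash
for i in 1 2; do python3 -m crank '[{"linear":[0,0,0],"delta_rot":[6.25,0,0],"fingers":0},{"linear":[0,0,0],"delta_rot":[6.25,0,0],"fingers":0},{"linear":[0,0,0],"delta_rot":[6.25,0,0],"fingers":0},{"linear":[0,0,0],"delta_rot":[6.25,0,0],"fingers":0},{"linear":[0,0,0],"delta_rot":[6.25,0,0],"fingers":0}]'; done
for i in 1 2; do python3 -m crank '[{"linear":[0,-3.25,-0.29],"delta_rot":[0,0,0],"fingers":0},{"linear":[0,-3.25,-0.29],"delta_rot":[0,0,0],"fingers":0},{"linear":[0,-3.25,-0.29],"delta_rot":[0,0,0],"fingers":0},{"linear":[0,-3.25,-0.29],"delta_rot":[0,0,0],"fingers":0},{"linear":[0,-3.25,-0.29],"delta_rot":[0,0,0],"fingers":0}]'; done
python3 -m crank '[{"linear":[2,0,0],"delta_rot":[0,0,0],"fingers":0},{"linear":[2,0,0],"delta_rot":[0,0,0],"fingers":0},{"linear":[2,0,0],"delta_rot":[0,0,0],"fingers":0},{"linear":[2,0,0],"delta_rot":[0,0,0],"fingers":0},{"linear":[1,0,0],"delta_rot":[0,0,0],"fingers":0}]'
python3 - <<'E'
from h import *
plan([466.2,-38.6,134],-94.1)
t=capture("top");s=capture("side"); np.savez("pics/top2.npz",**t); np.savez("pics/side2.npz",**s)
crop(s,(210,170,310,260),4,"pics/a.png"); crop(t,(220,170,320,290),4,"pics/b.png")
a=cv2.imread("pics/a.png");b=cv2.imread("pics/b.png"); H=max(len(a),len(b))
pad=lambda x:np.vstack([x,np.zeros((H-len(x),x.shape[1],3),np.uint8)])
cv2.imwrite("pics/v2.png",np.hstack([pad(a),pad(b)]))
E
```

```text
time: 4.2
tool_pos: [414.2, -360.2, 249.2]
tcp_rot: [-1.295, 1.567, 2.318]
contact_force: [0.4, -1.2, -3.5]
grip_width: 35.4
time: 4.7
tool_pos: [414.1, -360.2, 249.1]
tcp_rot: [-0.751, 1.567, 2.318]
contact_force: [-0.9, 0.3, -4.1]
grip_width: 35.4
time: 5.2
tool_pos: [439.6, -198.0, 249.5]
tcp_rot: [-0.507, 1.567, 2.566]
contact_force: [-1.4, -0.6, -3.9]
grip_width: 35.7
time: 5.7
tool_pos: [465.2, -37.2, 249.6]
tcp_rot: [-0.128, 1.567, 2.944]
contact_force: [-0.2, 0.3, -3.7]
grip_width: 35.6
time: 6.2
tool_pos: [464.1, -38.2, 158.5]
tcp_rot: [-0.148, 1.565, 2.925]
contact_force: [-0.1, -0.0, -3.1]
grip_width: 35.4
 rot [0.2 0.3 0. ] then lin cm [ 2.45  0.03 -0.21] grip 35.4 t 6.2
```

View pics/v2.png

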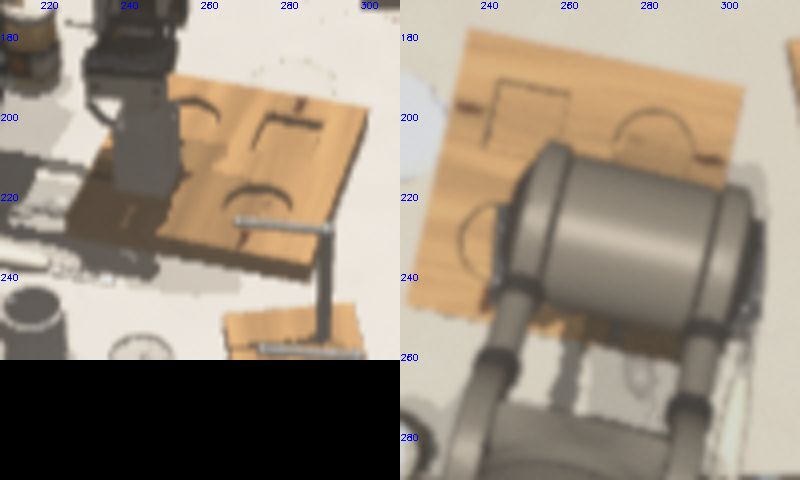

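```bash
python3 -m crank '[{"linear":[0,0,-0.2],"delta_rot":[0,0.3,0],"fingers":0},{"linear":[0.5,0,0],"delta_rot":[0,0,0],"fingers":0},{"linear":[0.4,0,0],"delta_rot":[0,0,0],"fingers":0},{"linear":[0.2,0,0],"delta_rot":[0,0,0],"fingers":0},{"linear":[0,0,0],"delta_rot":[0,0,0],"fingers":0}]'
python3 -m crank '[{"linear":[0.2,0,0],"delta_rot":[0,0,0],"fingers":0},{"linear":[0.2,0,0],"delta_rot":[0,0,0],"fingers":0},{"linear":[0.2,0,0],"delta_rot":[0,0,0],"fingers":0},{"linear":[0,0,0],"delta_rot":[0,0,0],"fingers":0},{"linear":[0,0,0],"delta_rot":[0,0,0],"fingers":0}]'
python3 - <<'E'
from h import *
plan([466.2,-38.6,134],-94.1); o=bot.get_obs(); print(o["contact_force"],o["moment"],o["tool_pos"])
E
```

```text
time: 6.8
tool_pos: [468.1, -38.8, 150.5]
tcp_rot: [3.136, 1.566, -0.075]
contact_force: [0.3, -0.4, -3.9]
grip_width: 35.5
time: 7.3
tool_pos: [468.2, -38.8, 144.7]
tcp_rot: [3.127, 1.566, -0.083]
contact_force: [0.1, 0.2, -4.1]
grip_width: 35.4
 rot [ 0.2 -0.3 -0. ] then lin cm [ 1.07 -0.01  0.2 ] grip 35.4 t 7.3
[ 0.05812118  0.2289475  -4.08099499] [-0.01834474  0.05178628 -0.00899138] [468.23691515 -38.80580023 144.66279532]
```

```bash
python3 -m crank '[{"linear":[0.2,0,0.15],"delta_rot":[0,0,0],"fingers":0},{"linear":[0.2,0,0],"delta_rot":[0,0,0],"fingers":0},{"linear":[0.2,0,0],"delta_rot":[0,0,0],"fingers":0},{"linear":[0.2,0,0],"delta_rot":[0,0,0],"fingers":0},{"linear":[0,0,0],"delta_rot":[0,0,0],"fingers":0}]'
python3 -m crank '[{"linear":[0.1,0,0],"delta_rot":[0,0,0],"fingers":0},{"linear":[0.1,0,0],"delta_rot":[0,0,0],"fingers":0},{"linear":[0.1,0,0],"delta_rot":[0,0,0],"fingers":0},{"linear":[0,0,0],"delta_rot":[0,0,0],"fingers":0},{"linear":[0,0,0],"delta_rot":[0,0,0],"fingers":0}]'
```

```text
time: 7.8
tool_pos: [466.6, -38.7, 136.4]
tcp_rot: [-3.131, 1.566, -0.058]
contact_force: [-0.4, -0.2, -4.1]
grip_width: 35.4
time: 8.3
tool_pos: [467.4, -38.8, 135.8]
tcp_rot: [3.075, 1.563, -0.136]
contact_force: [-4.7, 1.1, 15.9]
grip_width: 35.4
```

Seated at the expected height. Next I release, rise and go for the near round dispenser.

```bash
for i in 1 2; do python3 -m crank '[{"linear":[0,0,0],"delta_rot":[0,0,0],"fingers":1},{"linear":[0,0,0],"delta_rot":[0,0,0],"fingers":1},{"linear":[0,0,0],"delta_rot":[0,0,0],"fingers":1},{"linear":[0,0,0],"delta_rot":[0,0,0],"fingers":1},{"linear":[0,0,0],"delta_rot":[0,0,0],"fingers":1}]'; done
python3 -m crank '[{"linear":[-1,0,0],"delta_rot":[0,0,0],"fingers":1},{"linear":[-3,0,0],"delta_rot":[0,0,0],"fingers":1},{"linear":[-3,0,0],"delta_rot":[0,0,0],"fingers":1},{"linear":[-3,0,0],"delta_rot":[0,0,0],"fingers":1},{"linear":[-3,0,0],"delta_rot":[0,0,0],"fingers":1}]'
for i in 1 2 3; do python3 -m crank '[{"linear":[0,0,0],"delta_rot":[-8,0,0],"fingers":1},{"linear":[0,0,0],"delta_rot":[-8,0,0],"fingers":1},{"linear":[0,0,0],"delta_rot":[-8,0,0],"fingers":1},{"linear":[0,0,0],"delta_rot":[-8,0,0],"fingers":1},{"linear":[0,0,0],"delta_rot":[-8,0,0],"fingers":1}]'; done
python3 - <<'E'
from h import *
plan([404.5,250,265],30)
for n in("top","side"):
    c=capture(n); np.savez(f"pics/{n}3.npz",**c)
    h=cv2.cvtColor(c["image"],cv2.COLOR_BGR2HSV); m=cv2.inRange(h,(2,110,80),(14,255,255)) 
    k,l,s,ce=cv2.connectedComponentsWithStats(m)
    for i in range(1,k):
        if 25<s[i,4]<110: print(n,s[i].tolist(),ce[i].round(1))
E
```

```text
time: 8.8
tool_pos: [466.8, -38.7, 133.5]
tcp_rot: [3.132, 1.566, -0.078]
contact_force: [0.2, 0.2, -0.1]
grip_width: 70.8
time: 9.3
tool_pos: [466.8, -38.7, 133.7]
tcp_rot: [3.125, 1.566, -0.085]
contact_force: [-0.3, -0.2, 0.3]
grip_width: 91.7
time: 9.8
tool_pos: [465.9, -38.6, 265.8]
tcp_rot: [3.105, 1.565, -0.106]
contact_force: [0.5, -0.4, -0.5]
grip_width: 92.0
time: 10.3
tool_pos: [466.1, -38.6, 264.5]
tcp_rot: [2.402, 1.565, -0.105]
contact_force: [0.3, 0.5, -0.2]
grip_width: 91.7
time: 10.8
tool_pos: [466.0, -38.6, 264.5]
tcp_rot: [1.702, 1.565, -0.106]
contact_force: [0.0, 0.5, -0.1]
grip_width: 92.0
time: 11.3
tool_pos: [466.1, -38.6, 264.5]
tcp_rot: [1.011, 1.565, -0.099]
contact_force: [0.5, -0.6, 0.9]
grip_width: 92.0
 rot [-3.6  0.2 -0.3] then lin cm [ -0.05   9.1  -28.08] grip 92.0 t 11.3
top [57, 207, 14, 11, 52] [ 62.1 209.5]
top [403, 227, 12, 25, 100] [408.4 241.8]
top [131, 250, 10, 10, 83] [135.6 254.7]
top [177, 253, 10, 10, 81] [181.7 257.1]
top [262, 291, 22, 6, 72] [274.9 292.7]
top [346, 295, 19, 4, 37] [354.8 296. ]
top [366, 295, 32, 7, 85] [381.8 296.6]
top [341, 300, 17, 9, 48] [348.5 305.1]
top [454, 307, 9, 5, 28] [457.6 309.6]
top [515, 308, 17, 6, 32] [523.  311.2]
top [459, 326, 24, 12, 79] [471.6 331.2]
top [484, 327, 14, 7, 45] [490.7 330.4]
top [524, 337, 29, 7, 87] [538.6 340.5]
top [538, 343, 17, 4, 26] [546.5 345.2]
top [460, 369, 9, 10, 31] [464.1 373.5]
top [543, 369, 16, 10, 46] [549.5 372.6]
top [441, 371, 11, 9, 33] [446.3 375.6]
top [424, 391, 18, 9, 71] [432.7 395.5]
side [318, 159, 10, 8, 63] [323.  162.6]
side [0, 239, 6, 10, 34] [  1.6 242.1]
side [95, 244, 6, 10, 38] [ 97.3 248. ]
side [177, 249, 7, 12, 30] [179.4 254.3]
side [218, 292, 22, 14, 73] [227.4 299.2]
side [51, 308, 11, 17, 43] [ 54.5 316.2]
side [36, 347, 8, 12, 32] [ 38.7 352.2]
side [44, 374, 8, 13, 35] [ 47.9 380.6]
```

```bash
python3 -m crank '[{"linear":[0,0.91,-2.81],"delta_rot":[-3.6,0.2,-0.3],"fingers":1},{"linear":[0,0.91,-2.81],"delta_rot":[0,0,0],"fingers":1},{"linear":[0,0.91,-2.81],"delta_rot":[0,0,0],"fingers":1},{"linear":[0,0.91,-2.81],"delta_rot":[0,0,0],"fingers":1},{"linear":[0,0.91,-2.81],"delta_rot":[0,0,0],"fingers":1}]'
python3 -m crank '[{"linear":[0,0.91,-2.81],"delta_rot":[0,0,0],"fingers":1},{"linear":[0,0.91,-2.81],"delta_rot":[0,0,0],"fingers":1},{"linear":[0,0.91,-2.81],"delta_rot":[0,0,0],"fingers":1},{"linear":[0,0.91,-2.81],"delta_rot":[0,0,0],"fingers":1},{"linear":[0,0.91,-2.81],"delta_rot":[0,0,0],"fingers":1}]'
python3 - <<'E'
from h import *
plan([404.5,250,121.5],30)
E
```

```text
time: 11.9
tool_pos: [437.6, 107.4, 264.2]
tcp_rot: [-2.595, 1.57, 2.631]
contact_force: [0.5, 0.3, 0.1]
grip_width: 92.0
time: 12.4
tool_pos: [407.6, 252.1, 264.3]
tcp_rot: [-2.798, 1.57, 2.428]
contact_force: [1.2, -0.8, 0.3]
grip_width: 91.6
 rot [-0.6 -0.   0. ] then lin cm [14.28 -0.37  0.02] grip 91.6 t 12.4
```

```bash
python3 -m crank '[{"linear":[2.86,-0.37,0],"delta_rot":[-0.6,0,0],"fingers":1},{"linear":[2.86,0,0],"delta_rot":[0,0,0],"fingers":1},{"linear":[2.86,0,0],"delta_rot":[0,0,0],"fingers":1},{"linear":[2.86,0,0],"delta_rot":[0,0,0],"fingers":1},{"linear":[2.86,0,0],"delta_rot":[0,0,0],"fingers":1}]'
for i in 1 2; do python3 -m crank '[{"linear":[0,0,0],"delta_rot":[0,0,0],"fingers":0},{"linear":[0,0,0],"delta_rot":[0,0,0],"fingers":0},{"linear":[0,0,0],"delta_rot":[0,0,0],"fingers":0},{"linear":[0,0,0],"delta_rot":[0,0,0],"fingers":0},{"linear":[0,0,0],"delta_rot":[0,0,0],"fingers":0}]'; done
python3 -m crank '[{"linear":[-2.6,0,0],"delta_rot":[0,0,0],"fingers":0},{"linear":[-2.6,0,0],"delta_rot":[0,0,0],"fingers":0},{"linear":[-2.6,0,0],"delta_rot":[0,0,0],"fingers":0},{"linear":[-2.6,0,0],"delta_rot":[0,0,0],"fingers":0},{"linear":[-2.6,0,0],"delta_rot":[0,0,0],"fingers":0}]'
python3 - <<'E'
from h import *
plan([489.9,68.8,250],30)
E
```

```text
time: 12.9
tool_pos: [404.8, 249.2, 120.3]
tcp_rot: [2.903, 1.57, 1.856]
contact_force: [0.6, 0.1, -0.7]
grip_width: 91.7
time: 13.4
tool_pos: [405.2, 249.3, 121.9]
tcp_rot: [1.84, 1.569, 0.797]
contact_force: [0.3, -0.3, -0.2]
grip_width: 56.4
time: 13.9
tool_pos: [405.0, 249.2, 121.0]
tcp_rot: [2.974, 1.57, 1.931]
contact_force: [1.2, 0.4, 1.3]
grip_width: 35.0
time: 14.4
tool_pos: [403.8, 248.6, 250.8]
tcp_rot: [-1.825, 1.567, -2.868]
contact_force: [0.5, 0.9, -5.4]
grip_width: 35.3
 rot [ 0.3 -0.1  0.2] then lin cm [ 0.08 -1.53 19.88] grip 35.3 t 14.4
```

```bash
for i in 1 2; do python3 -m crank '[{"linear":[0,-0.15,1.99],"delta_rot":[0,0,0],"fingers":0},{"linear":[0,-0.15,1.99],"delta_rot":[0,0,0],"fingers":0},{"linear":[0,-0.15,1.99],"delta_rot":[0,0,0],"fingers":0},{"linear":[0,-0.15,1.99],"delta_rot":[0,0,0],"fingers":0},{"linear":[0,-0.15,1.99],"delta_rot":[0,0,0],"fingers":0}]'; done
python3 -m crank '[{"linear":[2,0,0],"delta_rot":[0,0,0],"fingers":0},{"linear":[2,0,0],"delta_rot":[0,0,0],"fingers":0},{"linear":[2,0,0],"delta_rot":[0,0,0],"fingers":0},{"linear":[2,0,0],"delta_rot":[0,0,0],"fingers":0},{"linear":[1,0,0],"delta_rot":[0,0,0],"fingers":0}]'
python3 - <<'E'
from h import *
plan([489.9,68.8,134],30)
t=capture("top");s=capture("side"); np.savez("pics/top4.npz",**t); np.savez("pics/side4.npz",**s)
crop(s,(210,150,310,250),4,"pics/a.png"); crop(t,(220,170,320,290),4,"pics/b.png")
a=cv2.imread("pics/a.png");b=cv2.imread("pics/b.png"); H=max(len(a),len(b))
pad=lambda x:np.vstack([x,np.zeros((H-len(x),x.shape[1],3),np.uint8)])
cv2.imwrite("pics/v3.png",np.hstack([pad(a),pad(b)]))
E
```

```text
time: 14.9
tool_pos: [447.7, 158.4, 249.6]
tcp_rot: [-1.986, 1.567, -3.029]
contact_force: [-0.2, 0.5, -4.0]
grip_width: 35.4
time: 15.4
tool_pos: [491.4, 68.8, 249.5]
tcp_rot: [-2.139, 1.566, 3.102]
contact_force: [-0.3, 0.1, -4.7]
grip_width: 35.6
time: 15.9
tool_pos: [490.2, 69.6, 158.1]
tcp_rot: [-2.133, 1.564, 3.107]
contact_force: [-0.9, 0.2, -4.4]
grip_width: 35.7
 rot [ 0.2 -0.2  0.3] then lin cm [ 2.41 -0.06  0.06] grip 35.7 t 15.9
```

View pics/v3.png

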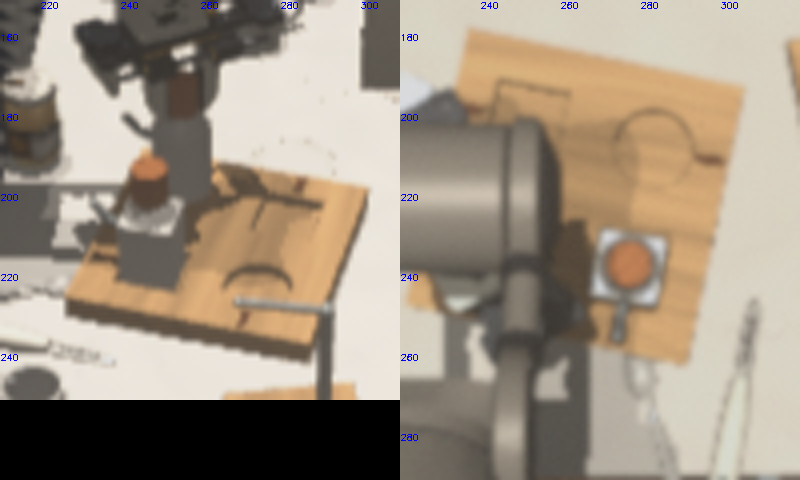

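The square one stands square in its pocket, with its spout over the mark. Now I lower the round one.

```bash
python3 -m crank '[{"linear":[0.4,0,0],"delta_rot":[0,0,0],"fingers":0},{"linear":[0.4,0,0],"delta_rot":[0,0,0],"fingers":0},{"linear":[0.3,0,0],"delta_rot":[0,0,0],"fingers":0},{"linear":[0.2,0,0],"delta_rot":[0,0,0],"fingers":0},{"linear":[0.2,0,0],"delta_rot":[0,0,0],"fingers":0}]'
python3 -m crank '[{"linear":[0.2,0,0],"delta_rot":[0,0,0],"fingers":0},{"linear":[0.2,0,0],"delta_rot":[0,0,0],"fingers":0},{"linear":[0.2,0,0],"delta_rot":[0,0,0],"fingers":0},{"linear":[0,0,0],"delta_rot":[0,0,0],"fingers":0},{"linear":[0,0,0],"delta_rot":[0,0,0],"fingers":0}]'
```

```text
time: 16.5
tool_pos: [492.0, 69.6, 145.7]
tcp_rot: [-2.33, 1.57, 2.911]
contact_force: [0.3, -0.1, -3.8]
grip_width: 35.5
time: 17.0
tool_pos: [492.0, 69.6, 139.6]
tcp_rot: [-2.302, 1.57, 2.939]
contact_force: [-0.6, 0.2, -4.5]
grip_width: 35.7
```

```bash
python3 -m crank '[{"linear":[0.2,0,0],"delta_rot":[0,0,0],"fingers":0},{"linear":[0.2,0,0],"delta_rot":[0,0,0],"fingers":0},{"linear":[0.1,0,0],"delta_rot":[0,0,0],"fingers":0},{"linear":[0.1,0,0],"delta_rot":[0,0,0],"fingers":0},{"linear":[0,0,0],"delta_rot":[0,0,0],"fingers":0}]'
python3 - <<'E'
from h import *
plan([489.9,68.8,134],30)
E
```

```text
time: 17.5
tool_pos: [492.1, 69.7, 134.8]
tcp_rot: [-3.045, 1.571, 2.196]
contact_force: [-3.2, -0.4, 7.6]
grip_width: 35.4
 rot [ 0.3 -0.   0. ] then lin cm [ 0.08 -0.23 -0.03] grip 35.4 t 17.5
```

```bash
for i in 1 2; do python3 -m crank '[{"linear":[0,0,0],"delta_rot":[0,0,0],"fingers":1},{"linear":[0,0,0],"delta_rot":[0,0,0],"fingers":1},{"linear":[0,0,0],"delta_rot":[0,0,0],"fingers":1},{"linear":[0,0,0],"delta_rot":[0,0,0],"fingers":1},{"linear":[0,0,0],"delta_rot":[0,0,0],"fingers":1}]'; done
python3 -m crank '[{"linear":[-1,0,0],"delta_rot":[0,0,0],"fingers":1},{"linear":[-3,0,0],"delta_rot":[0,0,0],"fingers":1},{"linear":[-3,0,0],"delta_rot":[0,0,0],"fingers":1},{"linear":[-3,0,0],"delta_rot":[0,0,0],"fingers":1},{"linear":[-3,0,0],"delta_rot":[0,0,0],"fingers":1}]'
python3 - <<'E'
from h import *
c=capture("top"); h=cv2.cvtColor(c["image"],cv2.COLOR_BGR2HSV); m=cv2.inRange(h,(2,110,80),(14,255,255)) 
k,l,s,ce=cv2.connectedComponentsWithStats(m)
for i in range(1,k):
    if 25<s[i,4]<110 and ce[i][1]<280: print(s[i].tolist(),ce[i].round(1))
plan([412.5,388.3,265],30)
E
```

```text
time: 18.0
tool_pos: [492.0, 69.6, 133.6]
tcp_rot: [-2.273, 1.57, 2.967]
contact_force: [0.2, 0.4, -0.2]
grip_width: 70.9
time: 18.5
tool_pos: [492.0, 69.6, 133.7]
tcp_rot: [-2.283, 1.57, 2.958]
contact_force: [0.0, -0.2, -0.2]
grip_width: 91.8
time: 19.0
tool_pos: [491.9, 69.6, 265.7]
tcp_rot: [-2.717, 1.57, 2.523]
contact_force: [1.2, 0.0, 0.0]
grip_width: 91.0
[57, 207, 14, 11, 56] [ 61.6 209.7]
[403, 227, 12, 25, 98] [408.4 242. ]
[272, 231, 11, 11, 86] [276.7 235.7]
[131, 250, 10, 10, 83] [135.6 254.7]
 rot [ 0.3  0.2 -0.4] then lin cm [  0.57   8.88 -31.67] grip 92.0 t 19.1
```

```bash
for i in 1 2; do python3 -m crank '[{"linear":[0,0.89,-3.17],"delta_rot":[0,0,0],"fingers":1},{"linear":[0,0.89,-3.17],"delta_rot":[0,0,0],"fingers":1},{"linear":[0,0.89,-3.17],"delta_rot":[0,0,0],"fingers":1},{"linear":[0,0.89,-3.17],"delta_rot":[0,0,0],"fingers":1},{"linear":[0,0.89,-3.17],"delta_rot":[0,0,0],"fingers":1}]'; done
python3 - <<'E'
from h import *
plan([412.5,388.3,121.5],30)
c=capture("top"); h=cv2.cvtColor(c["image"],cv2.COLOR_BGR2HSV); m=cv2.inRange(h,(2,110,80),(14,255,255)) 
k,l,s,ce=cv2.connectedComponentsWithStats(m)
for i in range(1,k):
    if 25<s[i,4]<110 and ce[i][1]<280: print(s[i].tolist(),ce[i].round(1))
E
```

```text
time: 19.55
tool_pos: [450.2, 230.1, 264.4]
tcp_rot: [2.983, 1.57, 1.94]
contact_force: [0.0, -0.4, 0.2]
grip_width: 92.0
time: 20.05
tool_pos: [408.7, 389.6, 264.5]
tcp_rot: [-3.014, 1.57, 2.227]
contact_force: [-0.2, -0.5, -0.7]
grip_width: 91.7
 rot [ 0.3 -0.   0. ] then lin cm [14.3   0.27  0.3 ] grip 91.7 t 20.1
[57, 207, 14, 12, 66] [ 61.6 210.2]
[236, 224, 10, 10, 88] [240.5 228.5]
[403, 227, 12, 25, 101] [408.3 241.9]
[272, 231, 10, 11, 87] [276.6 235.7]
```

```bash
python3 -m crank '[{"linear":[2.86,0.27,0.3],"delta_rot":[0,0,0],"fingers":1},{"linear":[2.86,0,0],"delta_rot":[0,0,0],"fingers":1},{"linear":[2.86,0,0],"delta_rot":[0,0,0],"fingers":1},{"linear":[2.86,0,0],"delta_rot":[0,0,0],"fingers":1},{"linear":[2.86,0,0],"delta_rot":[0,0,0],"fingers":1}]'
for i in 1 2; do python3 -m crank '[{"linear":[0,0,0],"delta_rot":[0,0,0],"fingers":0},{"linear":[0,0,0],"delta_rot":[0,0,0],"fingers":0},{"linear":[0,0,0],"delta_rot":[0,0,0],"fingers":0},{"linear":[0,0,0],"delta_rot":[0,0,0],"fingers":0},{"linear":[0,0,0],"delta_rot":[0,0,0],"fingers":0}]'; done
python3 -m crank '[{"linear":[-3.6,0,0],"delta_rot":[0,0,0],"fingers":0},{"linear":[-3.6,0,0],"delta_rot":[0,0,0],"fingers":0},{"linear":[-3.6,0,0],"delta_rot":[0,0,0],"fingers":0},{"linear":[-3.6,0,0],"delta_rot":[0,0,0],"fingers":0},{"linear":[-3.6,0,0],"delta_rot":[0,0,0],"fingers":0}]'
for i in 1 2; do python3 -m crank '[{"linear":[0,0,0],"delta_rot":[-5.9,0,0],"fingers":0},{"linear":[0,0,0],"delta_rot":[-5.9,0,0],"fingers":0},{"linear":[0,0,0],"delta_rot":[-5.9,0,0],"fingers":0},{"linear":[0,0,0],"delta_rot":[-5.9,0,0],"fingers":0},{"linear":[0,0,0],"delta_rot":[-5.9,0,0],"fingers":0}]'; done
python3 - <<'E'
from h import *
plan([569,-60.5,301],89)
E
```

```text
time: 20.6
tool_pos: [413.1, 387.0, 120.3]
tcp_rot: [-3.108, 1.57, 2.132]
contact_force: [1.3, -0.1, 0.5]
grip_width: 91.9
time: 21.1
tool_pos: [413.4, 387.4, 122.0]
tcp_rot: [2.15, 1.569, 1.108]
contact_force: [-0.7, 0.2, 0.3]
grip_width: 56.6
time: 21.6
tool_pos: [413.3, 387.3, 121.0]
tcp_rot: [2.789, 1.57, 1.746]
contact_force: [1.9, 0.9, 1.4]
grip_width: 35.6
time: 22.1
tool_pos: [412.3, 386.4, 301.0]
tcp_rot: [-1.653, 1.567, -2.696]
contact_force: [0.8, 0.9, -4.8]
grip_width: 35.6
time: 22.6
tool_pos: [412.4, 386.5, 299.4]
tcp_rot: [-2.17, 1.566, -2.693]
contact_force: [-0.8, -0.1, -3.6]
grip_width: 35.7
time: 23.1
tool_pos: [412.4, 386.5, 299.4]
tcp_rot: [-2.678, 1.566, -2.687]
contact_force: [0.3, -0.3, -4.1]
grip_width: 35.7
 rot [ 0.5 -0.2  0.1] then lin cm [ -0.16 -44.42  16.44] grip 35.7 t 23.1
```

```bash
for i in 1 2 3; do python3 -m crank '[{"linear":[0,-2.96,1.1],"delta_rot":[0,0,0],"fingers":0},{"linear":[0,-2.96,1.1],"delta_rot":[0,0,0],"fingers":0},{"linear":[0,-2.96,1.1],"delta_rot":[0,0,0],"fingers":0},{"linear":[0,-2.96,1.1],"delta_rot":[0,0,0],"fingers":0},{"linear":[0,-2.96,1.1],"delta_rot":[0,0,0],"fingers":0}]'; done
python3 -m crank '[{"linear":[2.7,0,0],"delta_rot":[0.5,-0.2,0],"fingers":0},{"linear":[2.7,0,0],"delta_rot":[0,0,0],"fingers":0},{"linear":[2.7,0,0],"delta_rot":[0,0,0],"fingers":0},{"linear":[2.7,0,0],"delta_rot":[0,0,0],"fingers":0},{"linear":[2.7,0,0],"delta_rot":[0,0,0],"fingers":0}]'
python3 - <<'E'
from h import *
plan([569,-60.5,134],89)
E
```

```text
time: 23.6
tool_pos: [465.6, 236.9, 299.5]
tcp_rot: [-2.92, 1.566, -2.932]
contact_force: [1.1, 0.4, -4.0]
grip_width: 35.3
time: 24.1
tool_pos: [518.7, 88.4, 299.4]
tcp_rot: [3.11, 1.566, 3.097]
contact_force: [0.2, 1.2, -3.4]
grip_width: 35.6
time: 24.6
tool_pos: [571.8, -60.1, 299.2]
tcp_rot: [2.906, 1.566, 2.893]
contact_force: [-0.2, -0.3, -3.8]
grip_width: 35.5
time: 25.1
tool_pos: [571.4, -58.8, 163.3]
tcp_rot: [2.228, 1.57, 2.206]
contact_force: [0.4, -0.4, -4.0]
grip_width: 35.6
 rot [-0.3 -0.  -0.1] then lin cm [ 2.93 -0.17 -0.24] grip 35.6 t 25.1
```

```bash
python3 -m crank '[{"linear":[0.5,-0.15,-0.12],"delta_rot":[0,0,0],"fingers":0},{"linear":[0.5,0,0],"delta_rot":[0,0,0],"fingers":0},{"linear":[0.4,0,0],"delta_rot":[0,0,0],"fingers":0},{"linear":[0.3,0,0],"delta_rot":[0,0,0],"fingers":0},{"linear":[0.2,0,0],"delta_rot":[0,0,0],"fingers":0}]'
python3 -m crank '[{"linear":[0.2,0,0],"delta_rot":[0,0,0],"fingers":0},{"linear":[0.2,0,0],"delta_rot":[0,0,0],"fingers":0},{"linear":[0.1,0,0],"delta_rot":[0,0,0],"fingers":0},{"linear":[0,0,0],"delta_rot":[0,0,0],"fingers":0},{"linear":[0,0,0],"delta_rot":[0,0,0],"fingers":0}]'
```

```text
time: 25.6
tool_pos: [571.7, -60.6, 147.2]
tcp_rot: [-0.032, 1.567, -0.054]
contact_force: [0.2, 0.2, -3.3]
grip_width: 35.7
time: 26.1
tool_pos: [571.4, -60.5, 141.6]
tcp_rot: [0.07, 1.568, 0.048]
contact_force: [-0.3, -0.3, -4.3]
grip_width: 35.8
```

```bash
python3 -m crank '[{"linear":[0.2,0,0],"delta_rot":[0,0,0],"fingers":0},{"linear":[0.2,0,0],"delta_rot":[0,0,0],"fingers":0},{"linear":[0.2,0,0],"delta_rot":[0,0,0],"fingers":0},{"linear":[0.1,0,0],"delta_rot":[0,0,0],"fingers":0},{"linear":[0.1,0,0],"delta_rot":[0,0,0],"fingers":0}]'
```

```text
time: 26.6
tool_pos: [571.8, -60.5, 135.1]
tcp_rot: [-0.01, 1.567, -0.031]
contact_force: [-4.8, 0.5, 14.2]
grip_width: 35.6
```

```bash
for i in 1 2; do python3 -m crank '[{"linear":[0,0,0],"delta_rot":[0,0,0],"fingers":1},{"linear":[0,0,0],"delta_rot":[0,0,0],"fingers":1},{"linear":[0,0,0],"delta_rot":[0,0,0],"fingers":1},{"linear":[0,0,0],"delta_rot":[0,0,0],"fingers":1},{"linear":[0,0,0],"delta_rot":[0,0,0],"fingers":1}]'; done
python3 -m crank '[{"linear":[-1,0,0],"delta_rot":[0,0,0],"fingers":1},{"linear":[-3,0,0],"delta_rot":[0,0,0],"fingers":1},{"linear":[-3,0,0],"delta_rot":[0,0,0],"fingers":1},{"linear":[-3,0,0],"delta_rot":[0,0,0],"fingers":1},{"linear":[-3,0,0],"delta_rot":[0,0,0],"fingers":1}]'
for i in 1 2 ; do python3 -m crank '[{"linear":[0,4,0],"delta_rot":[0,0,0],"fingers":1},{"linear":[0,4,0],"delta_rot":[0,0,0],"fingers":1},{"linear":[0,4,0],"delta_rot":[0,0,0],"fingers":1},{"linear":[0,4,0],"delta_rot":[0,0,0],"fingers":1},{"linear":[0,4,0],"delta_rot":[0,0,0],"fingers":1}]'; done
python3 - <<'E'
from h import *
t=capture("top");s=capture("side"); np.savez("pics/top5.npz",**t); np.savez("pics/side5.npz",**s)
crop(t,(220,165,420,290),4,"pics/a.png"); cv2.imwrite("pics/v4.png",cv2.imread("pics/a.png"))
t0=load("pics/top0.npz")
# handles: angle sharpness from original picture, cup a & b crops
A=cv2.resize(t0["image"][195:235,130:170],None,fx=10,fy=10,interpolation=2);B=cv2.resize(t["image"][245:285,320:360],None,fx=10,fy=10,interpolation=2)
C=cv2.resize(s["image"][140:170,262:292],None,fx=10,fy=10,interpolation=2);C=cv2.resize(C,(180,180));
D=cv2.resize(s["image"][238:268,200:230],None,fx=6,fy=6,interpolation=2)
cv2.imwrite("pics/v5.png",np.vstack([np.hstack([A,B]),np.hstack([cv2.resize(C,(180,180)),D,np.zeros((180,440,3),np.uint8)])]))
E
```

```text
time: 27.1
tool_pos: [571.4, -60.6, 133.5]
tcp_rot: [0.072, 1.568, 0.05]
contact_force: [0.2, 0.3, 0.2]
grip_width: 70.9
time: 27.6
tool_pos: [571.4, -60.5, 133.5]
tcp_rot: [0.076, 1.568, 0.054]
contact_force: [-0.2, 0.2, 0.1]
grip_width: 91.8
time: 28.1
tool_pos: [571.0, -60.5, 265.7]
tcp_rot: [-0.006, 1.568, -0.028]
contact_force: [0.1, -0.6, 0.2]
grip_width: 91.7
time: 28.6
tool_pos: [575.3, 141.0, 264.6]
tcp_rot: [0.086, 1.567, 0.064]
contact_force: [0.1, 0.4, -0.1]
grip_width: 91.7
time: 29.1
tool_pos: [579.6, 341.0, 264.6]
tcp_rot: [0.144, 1.567, 0.122]
contact_force: [0.8, -0.1, 0.2]
grip_width: 91.6
```

View pics/v4.png

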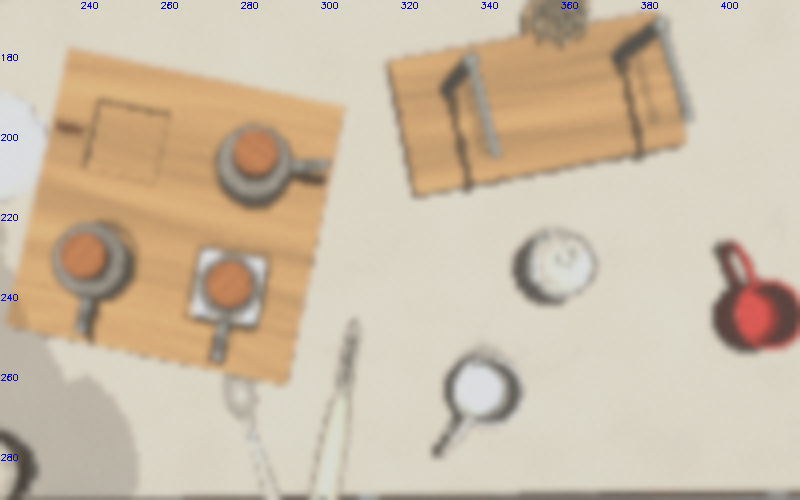

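View pics/v5.png

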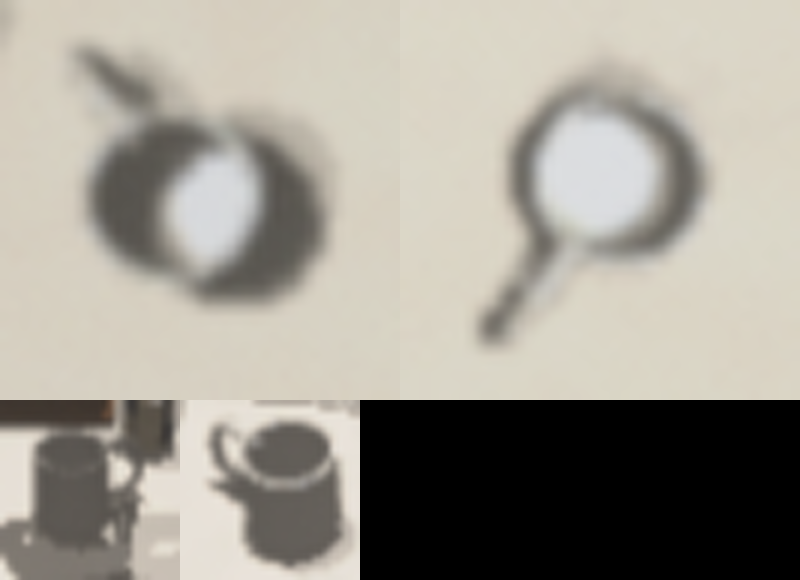

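Top view: all three dispensers sit in their pockets with the spouts along the marks. Close-ups give the cup rims, about (147.3,214.5) and (341.1,261.7), and the handle ends, about (137.5,199.5) and (328.5,277.5).

```bash
python3 - <<'E'
from h import *
t=load("pics/top5.npz"); s=load("pics/side5.npz")
for n,rt,rs,ht,hs in(("a",[147.3,214.5],[273.2,148.2],[137.5,199.5],[286.2,150.3]),("b",[341.1,261.7],[217.3,246.7],[328.5,277.5],[204.7,245.5])):
    P,e=tri(t,rt,s,rs); Q,f=tri(t,ht,s,hs); P2=px2w(t,[rt],66)[0]; print(n,"rim",P.round(1),e.round(1),P2.round(1),"handle",Q.round(1),f.round(1))
    for z in(20,34,48):
        Q2=px2w(t,[ht],z)[0]; d=(Q2-P2)[:2]; print("  z",z,np.hypot(*d).round(1),np.degrees(np.arctan2(d[1],d[0])).round(1))
    d=(Q-P2)[:2]; print("  tri",np.hypot(*d).round(1),np.degrees(np.arctan2(d[1],d[0])).round(1))
# cup extents by row/col darkness on the top view, b
h=cv2.cvtColor(t["image"],cv2.COLOR_BGR2GRAY).astype(int)
print(h[261,325:352]); print(h[245:280,341])
t0=load("pics/top0.npz");h=cv2.cvtColor(t0["image"],cv2.COLOR_BGR2GRAY).astype(int)
print(h[214,134:166]); print(h[200:232,147])
plan([536,380,265],0)
E
```

```text
a rim [543.8 377.4  67.6] 2.1 [542.5 377.7  66. ] handle [599.7 425.4  26.6] 3.5
  z 20 74.5 41.7
  z 34 69.7 39.6
  z 48 65.1 37.3
  tri 74.5 39.8
b rim [ 384.2 -248.4   62.4] 1.1 [ 385.1 -247.6   66. ] handle [ 331.3 -211.2   28.6] 2.0
  z 20 63.7 146.2
  z 34 64.1 144.3
  z 48 64.5 142.4
  tri 65.0 145.9
[213 214 213 213 211 186 130 111 157 208 220 221 220 221 221 221 221 220
 221 216 194 152 112 101 129 172 201]
[212 211 213 212 210 203 189 181 172 159 148 171 206 219 221 220 221 221
 221 220 220 218 203 170 139 155 188 204 210 212 213 212 213 213 214]
[208 207 206 201 170 118  89  85  83  84  88 104 143 187 212 216 216 217
 216 217 209 179 118  87  88  89 100 133 171 190 206 209]
[207 202 195 184 180 179 161 116  91  90  96 105 130 162 187 200 202 196
 181 165 146 135 151 175 191 204 207 208 208 208 208 207]
 rot [89.   0.  -0.2] then lin cm [-0.13 -4.26 -3.58] grip 92.1 t 29.2
```

```bash
python3 -m crank '[{"linear":[0,0,0],"delta_rot":[-8.2,0,0],"fingers":1},{"linear":[0,0,0],"delta_rot":[-8.2,0,0],"fingers":1},{"linear":[0,0,0],"delta_rot":[-8.2,0,0],"fingers":1},{"linear":[0,0,0],"delta_rot":[-8.2,0,0],"fingers":1},{"linear":[0,0,0],"delta_rot":[-8.2,0,0],"fingers":1}]'
python3 - <<'E'
from h import *
plan([543,377.5,46],130)
E
```

```text
time: 29.7
tool_pos: [579.9, 338.5, 264.4]
tcp_rot: [-0.705, 1.568, -0.006]
contact_force: [-0.7, 0.9, -0.1]
grip_width: 91.9
 rot [0.1 0.1 0.1] then lin cm [21.84  5.35 -0.32] grip 91.9 t 29.7
```

```bash
python3 -m crank '[{"linear":[0,2.7,-0.16],"delta_rot":[0,0,0],"fingers":1},{"linear":[0,2.65,-0.16],"delta_rot":[0,0,0],"fingers":1},{"linear":[3,0,0],"delta_rot":[0,0,0],"fingers":1},{"linear":[3,0,0],"delta_rot":[0,0,0],"fingers":1},{"linear":[3,0,0],"delta_rot":[0,0,0],"fingers":1}]'
python3 - <<'E'
from h import *
plan([543,377.5,46],130)
E
python3 -m crank '[{"linear":[3,0,0],"delta_rot":[0,0,0],"fingers":1},{"linear":[3,0,0],"delta_rot":[0,0,0],"fingers":1},{"linear":[3,0,0],"delta_rot":[0,0,0],"fingers":1},{"linear":[2,0,0],"delta_rot":[0,0,0],"fingers":1},{"linear":[1.8,0,0],"delta_rot":[0,0,0],"fingers":1}]'
python3 - <<'E'
from h import *
plan([543,377.5,46],130)
E
for i in 1 2; do python3 -m crank '[{"linear":[0,0,0],"delta_rot":[0,0,0],"fingers":0},{"linear":[0,0,0],"delta_rot":[0,0,0],"fingers":0},{"linear":[0,0,0],"delta_rot":[0,0,0],"fingers":0},{"linear":[0,0,0],"delta_rot":[0,0,0],"fingers":0},{"linear":[0,0,0],"delta_rot":[0,0,0],"fingers":0}]'; done
```

```text
time: 30.2
tool_pos: [543.4, 378.0, 173.6]
tcp_rot: [-0.561, 1.567, 0.132]
contact_force: [1.2, 0.5, 0.6]
grip_width: 91.9
 rot [-0.2  0.2  0.1] then lin cm [12.76 -0.02 -0.06] grip 91.9 t 30.2
time: 30.7
tool_pos: [543.7, 377.6, 44.8]
tcp_rot: [-0.975, 1.569, -0.282]
contact_force: [0.4, -0.7, 0.5]
grip_width: 91.7
 rot [-0.3  0.1  0.1] then lin cm [-0.12  0.04 -0.06] grip 91.7 t 30.7
time: 31.2
tool_pos: [544.1, 378.8, 46.7]
tcp_rot: [-0.419, 1.567, 0.275]
contact_force: [-0.6, 1.1, 0.1]
grip_width: 56.6
time: 31.7
tool_pos: [544.0, 378.9, 46.6]
tcp_rot: [-0.428, 1.567, 0.266]
contact_force: [-1.2, 0.8, 6.6]
grip_width: 55.3
```

```bash
python3 -m crank '[{"linear":[-4,0,0],"delta_rot":[0,0,0],"fingers":0},{"linear":[-4,0,0],"delta_rot":[0,0,0],"fingers":0},{"linear":[-4,0,0],"delta_rot":[0,0,0],"fingers":0},{"linear":[-4,0,0],"delta_rot":[0,0,0],"fingers":0},{"linear":[-4,0,0],"delta_rot":[0,0,0],"fingers":0}]'
python3 - <<'E'
from h import *
o=bot.get_obs();plan([520,-130,300],10.2); print(o["contact_force"],o["moment"])
s=capture("side"); t=capture("top"); np.savez("pics/side6.npz",**s)
crop(s,(230,90,330,170),4,"pics/a.png"); crop(t,(90,150,190,250),4,"pics/b.png")
a=cv2.imread("pics/a.png");b=cv2.imread("pics/b.png")
cv2.imwrite("pics/v6.png",np.hstack([np.vstack([a,np.zeros((80,400,3),np.uint8)]),b]))
E
```

```text
time: 32.2
tool_pos: [542.8, 378.1, 246.6]
tcp_rot: [-1.022, 1.569, -0.328]
contact_force: [0.4, -0.7, -1.2]
grip_width: 55.2
 rot [ 1.196e+02  1.000e-01 -0.000e+00] then lin cm [ -5.34 -11.24  49.6 ] grip 55.2 t 32.2
[ 0.39640207 -0.73278588 -1.18562449] [ 0.1964733  -0.17398148 -0.01851149]
```

View pics/v6.png

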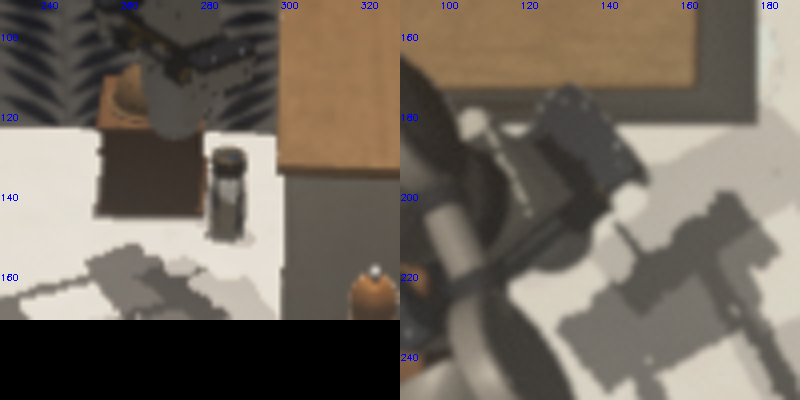

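The cup is lifted and hanging in the jaws at side (272,128), with the handle hidden behind the fingers. Next I turn it 120° and carry it to a point in front of the left peg.

```bash
cat >> h.py <<'E'
YS=.178; U=np.array([np.cos(YS),np.sin(YS),0]); V=np.array([-np.sin(YS),np.cos(YS),0]); Zw=np.array([0,0,1.])
MID={1:np.array([597.5,-229.8,157]),2:np.array([622.9,-377.5,157])}
def hang(peg,u,zc,th,dv=0,hz=46.6,side=1,off=0):
    """TCP + rotation with handle-opening centre at mid+u, height zc, tilt th deg; side=1 cup left of peg, -1 cup right; tool z = -v always"""
    th=np.radians(th); h=-side*V*np.cos(th)+Zw*np.sin(th); a=-Zw*np.cos(th)-side*V*np.sin(th)
    P=MID[peg]+u*U+dv*V; P[2]=zc
    tcp=P-(43.5+off)*h-(hz-34)*a
    return tcp,np.c_[a,U,np.cross(a,U)]
E
for i in 1 2 3; do python3 -m crank '[{"linear":[0,0,0],"delta_rot":[8,0,0],"fingers":0},{"linear":[0,0,0],"delta_rot":[8,0,0],"fingers":0},{"linear":[0,0,0],"delta_rot":[8,0,0],"fingers":0},{"linear":[0,0,0],"delta_rot":[8,0,0],"fingers":0},{"linear":[0,0,0],"delta_rot":[8,0,0],"fingers":0}]'; done
python3 - <<'E'
from h import *
p,r=hang(1,-90,300,0); print(p.round(1)); plan(p,r)
print([np.round(hang(1,u,z,45)[0],1) for u,z in((-90,163),(-10,163))])
E
```

```text
time: 32.8
tool_pos: [542.8, 378.1, 243.9]
tcp_rot: [-1.385, 1.569, -1.395]
contact_force: [0.4, 0.1, -1.5]
grip_width: 55.7
time: 33.3
tool_pos: [542.8, 378.1, 243.8]
tcp_rot: [-0.633, 1.569, -1.341]
contact_force: [-0.0, 0.1, -1.2]
grip_width: 55.4
time: 33.8
tool_pos: [542.8, 378.1, 243.8]
tcp_rot: [0.033, 1.569, -1.373]
contact_force: [0.0, -0.1, -1.5]
grip_width: 55.6
[ 501.2 -202.9  312.6]
 rot [-0.8  0.1 -0. ] then lin cm [ -6.88 -14.38  56.44] grip 55.6 t 33.8
[array([ 501.9, -206.7,  141.2]), array([ 580.6, -192.5,  141.2])]
```

```bash
for i in 1 2 3; do python3 -m crank '[{"linear":[-0.46,-0.96,3.76],"delta_rot":[0,0,0],"fingers":0},{"linear":[-0.46,-0.96,3.76],"delta_rot":[0,0,0],"fingers":0},{"linear":[-0.46,-0.96,3.76],"delta_rot":[0,0,0],"fingers":0},{"linear":[-0.46,-0.96,3.76],"delta_rot":[0,0,0],"fingers":0},{"linear":[-0.46,-0.96,3.76],"delta_rot":[0,0,0],"fingers":0}]'; done
for i in 1 2; do python3 -m crank '[{"linear":[0,0,0],"delta_rot":[0,-4.5,0],"fingers":0},{"linear":[0,0,0],"delta_rot":[0,-4.5,0],"fingers":0},{"linear":[0,0,0],"delta_rot":[0,-4.5,0],"fingers":0},{"linear":[0,0,0],"delta_rot":[0,-4.5,0],"fingers":0},{"linear":[0,0,0],"delta_rot":[0,-4.5,0],"fingers":0}]'; done
python3 - <<'E'
from h import *
p,r=hang(1,-90,163,45); plan(p,r); print(bot.get_obs()["joint_positions"].round(2))
E
```

```text
time: 34.3
tool_pos: [526.8, 183.4, 267.3]
tcp_rot: [0.514, 1.57, -0.887]
contact_force: [0.4, -0.2, -0.5]
grip_width: 55.6
time: 34.8
tool_pos: [511.3, -9.9, 290.4]
tcp_rot: [1.874, 1.57, 0.474]
contact_force: [0.6, -0.1, -1.9]
grip_width: 55.3
time: 35.3
tool_pos: [495.9, -203.3, 313.3]
tcp_rot: [2.37, 1.57, 0.969]
contact_force: [1.2, -0.7, -1.9]
grip_width: 55.4
time: 35.8
tool_pos: [496.2, -201.7, 313.3]
tcp_rot: [0.003, 1.176, -1.397]
contact_force: [0.4, -0.7, -2.0]
grip_width: 55.6
time: 36.3
tool_pos: [496.3, -201.4, 313.3]
tcp_rot: [0.002, 0.783, -1.398]
contact_force: [-0.0, -0.3, -1.4]
grip_width: 55.3
 rot [-0.3  0.1  0.2] then lin cm [ 12.61   0.46 -11.74] grip 55.3 t 36.3
[-0.16  0.25  1.73 -0.88  1.06  0.08]
```

```bash
python3 -m crank '[{"linear":[2.52,0.09,-2.35],"delta_rot":[0,0,0],"fingers":0},{"linear":[2.52,0.09,-2.35],"delta_rot":[0,0,0],"fingers":0},{"linear":[2.52,0.09,-2.35],"delta_rot":[0,0,0],"fingers":0},{"linear":[2.52,0.09,-2.35],"delta_rot":[0,0,0],"fingers":0},{"linear":[2.52,0.09,-2.35],"delta_rot":[0,0,0],"fingers":0}]'
python3 - <<'E'
from h import *
p,r=hang(1,-90,163,45); plan(p,r); print(bot.get_obs()["joint_positions"].round(2))
p,r=hang(1,-10,163,45); plan(p,r)
s=capture("side"); t=capture("top"); np.savez("pics/side7.npz",**s); np.savez("pics/top7.npz",**t)
o=bot.get_obs(); Rc=R.from_euler("xyz",o["tcp_rot"]).as_matrix(); H=o["tool_pos"]+43.5*Rc[:,2]+12.6*Rc[:,0]
print("opening",H.round(1))
crop(s,(210,180,310,270),4,"pics/a.png",list(w2px(s,[H]))); crop(t,(300,150,400,250),4,"pics/b.png",list(w2px(t,[H])))
a=cv2.imread("pics/a.png");b=cv2.imread("pics/b.png")
cv2.imwrite("pics/v7.png",np.hstack([np.vstack([a,np.zeros((40,400,3),np.uint8)]),b]))
E
```

```text
time: 36.8
tool_pos: [513.2, -197.4, 162.1]
tcp_rot: [-0.028, 0.839, -1.439]
contact_force: [0.2, -0.8, -1.3]
grip_width: 55.3
 rot [-0.3 -3.1  1.8] then lin cm [ 1.99 -1.27 -0.97] grip 55.3 t 36.8
[-0.16  0.48  1.84 -1.    0.87  0.37]
 rot [-0.3 -3.1  1.8] then lin cm [ 1.99  6.73 -0.97] grip 55.3 t 36.8
opening [ 519.2 -237.5  180.2]
```

View pics/v7.png

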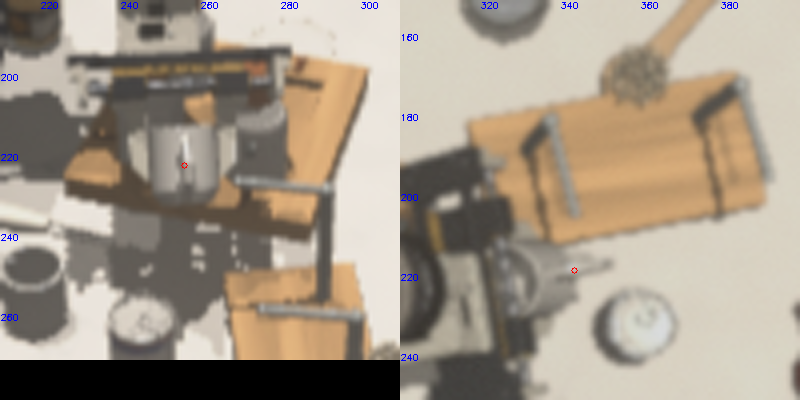

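```bash
python3 - <<'E'
from h import *
t=load("pics/top7.npz");s=load("pics/side7.npz")
o=bot.get_obs(); Rc=R.from_euler("xyz",o["tcp_rot"]).as_matrix()
for k in (-29,29,67): 
  for a in(-19.4,-4.4,12.6,29.6,46.6): 
    P=o["tool_pos"]+k*Rc[:,2]+a*Rc[:,0]; print(k,a,w2px(t,[P])[0].round(1),w2px(s,[P])[0].round(1))
plan(*hang(1,-90,163,30))
plan(*hang(1,-10,163,30))
E
```

```text
-29 -19.4 [317.3 221.9] [254.  211.9]
-29 -4.4 [320.1 221.8] [254.2 216.2]
-29 12.6 [323.3 221.6] [254.4 221.1]
-29 29.6 [326.4 221.5] [254.6 226. ]
-29 46.6 [329.4 221.3] [254.9 230.9]
29 -19.4 [333.2 218.2] [254.9 211.5]
29 -4.4 [336.  218.1] [255.1 216. ]
29 12.6 [339.1 218. ] [255.3 221. ]
29 29.6 [342.1 217.9] [255.5 226. ]
29 46.6 [345.  217.7] [255.8 231.1]
67 -19.4 [344.2 215.7] [255.5 211.2]
67 -4.4 [347.  215.6] [255.7 215.8]
67 12.6 [350.  215.5] [255.9 220.9]
67 29.6 [352.9 215.4] [256.2 226.1]
67 46.6 [355.8 215.3] [256.4 231.2]
 rot [-0.4 11.8  1.9] then lin cm [ 0.88 -1.22 -0.15] grip 55.8 t 36.9
 rot [-0.4 11.8  1.9] then lin cm [ 0.88  6.78 -0.15] grip 55.8 t 36.9
```

The handle projects right of the cup at top (352,215), as predicted, so the grasp is centred. Joint 4 hit its range at 45° of tilt, so I reduce the tilt to 30°.

```bash
python3 -m crank '[{"linear":[0,0,0],"delta_rot":[-0.2,5.9,0.9],"fingers":0},{"linear":[0,0,0],"delta_rot":[-0.2,5.9,1.0],"fingers":0},{"linear":[0.45,-0.6,-0.1],"delta_rot":[0,0,0],"fingers":0},{"linear":[0.45,-0.6,-0.1],"delta_rot":[0,0,0],"fingers":0},{"linear":[0,0,0],"delta_rot":[0,0,0],"fingers":0}]'
python3 - <<'E'
from h import *
plan(*hang(1,-90,163,30)); print(bot.get_obs()["joint_positions"].round(2))
plan(*hang(1,-10,163,30))
E
```

```text
time: 37.4
tool_pos: [500.4, -202.6, 154.5]
tcp_rot: [0.005, 1.042, -1.39]
contact_force: [-0.1, 0.4, -1.7]
grip_width: 55.5
 rot [-0.1  0.3 -0.1] then lin cm [ 0.2   0.07 -0.11] grip 55.5 t 37.4
[-0.28  0.42  1.84 -0.71  0.76  0.04]
 rot [-0.1  0.3 -0.1] then lin cm [ 0.2   8.07 -0.11] grip 55.5 t 37.4
```

```bash
python3 -m crank '[{"linear":[0.2,1,-0.1],"delta_rot":[0,0,0],"fingers":0},{"linear":[0,1,0],"delta_rot":[0,0,0],"fingers":0},{"linear":[0,1,0],"delta_rot":[0,0,0],"fingers":0},{"linear":[0,1,0],"delta_rot":[0,0,0],"fingers":0},{"linear":[0,1,0],"delta_rot":[0,0,0],"fingers":0}]'
python3 -m crank '[{"linear":[0,0.7,0],"delta_rot":[0,0,0],"fingers":0},{"linear":[0,0.7,0],"delta_rot":[0,0,0],"fingers":0},{"linear":[0,0.7,0],"delta_rot":[0,0,0],"fingers":0},{"linear":[0,0.5,0],"delta_rot":[0,0,0],"fingers":0},{"linear":[0,0.5,0],"delta_rot":[0,0,0],"fingers":0}]'
python3 - <<'E'
from h import *
plan(*hang(1,-10,163,30)); print(bot.get_obs()["joint_positions"].round(2))
s=capture("side"); t=capture("top"); np.savez("pics/side8.npz",**s); np.savez("pics/top8.npz",**t)
crop(s,(230,180,330,270),4,"pics/a.png"); crop(t,(300,150,400,250),4,"pics/b.png")
a=cv2.imread("pics/a.png");b=cv2.imread("pics/b.png")
cv2.imwrite("pics/v8.png",np.hstack([np.vstack([a,np.zeros((40,400,3),np.uint8)]),b]))
E
```

```text
time: 37.9
tool_pos: [553.1, -193.6, 153.7]
tcp_rot: [0.013, 1.042, -1.382]
contact_force: [-0.7, -0.1, -0.9]
grip_width: 55.4
time: 38.4
tool_pos: [582.7, -188.4, 153.9]
tcp_rot: [0.012, 1.043, -1.383]
contact_force: [-0.1, -0.1, -1.2]
grip_width: 55.5
 rot [-0.2  0.3 -0.3] then lin cm [ 0.12 -0.28 -0.14] grip 55.5 t 38.4
[-0.22  0.54  1.62 -0.65  0.87  0.01]
```

View pics/v8.png

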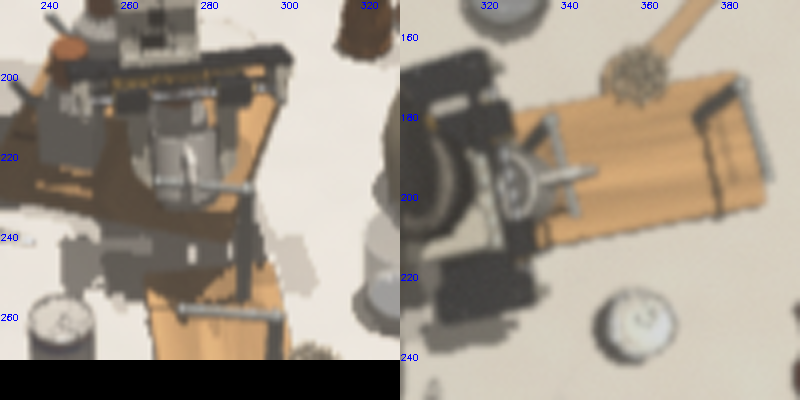

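The handle crosses the peg in both views and nothing was touched. I lower until it bears on the peg.

```bash
python3 -m crank '[{"linear":[0.26,0,-0.15],"delta_rot":[0,0,0],"fingers":0},{"linear":[0.26,0,-0.15],"delta_rot":[0,0,0],"fingers":0},{"linear":[0.17,0,-0.1],"delta_rot":[0,0,0],"fingers":0},{"linear":[0,0,0],"delta_rot":[0,0,0],"fingers":0},{"linear":[0,0,0],"delta_rot":[0,0,0],"fingers":0}]'
python3 -m crank '[{"linear":[0.13,0,-0.07],"delta_rot":[0,0,0],"fingers":0},{"linear":[0.13,0,-0.08],"delta_rot":[0,0,0],"fingers":0},{"linear":[0,0,0],"delta_rot":[0,0,0],"fingers":0},{"linear":[0,0,0],"delta_rot":[0,0,0],"fingers":0},{"linear":[0,0,0],"delta_rot":[0,0,0],"fingers":0}]'
```

```text
time: 39.0
tool_pos: [582.3, -188.6, 145.9]
tcp_rot: [0.012, 1.043, -1.383]
contact_force: [-0.3, 0.3, -1.3]
grip_width: 55.6
time: 39.5
tool_pos: [582.5, -188.5, 143.0]
tcp_rot: [0.013, 1.043, -1.382]
contact_force: [-0.3, 0.4, -3.1]
grip_width: 55.4
```

```bash
python3 -m crank '[{"linear":[0.13,0,-0.07],"delta_rot":[0,0,0],"fingers":0},{"linear":[0.13,0,-0.08],"delta_rot":[0,0,0],"fingers":0},{"linear":[0,0,0],"delta_rot":[0,0,0],"fingers":0},{"linear":[0,0,0],"delta_rot":[0,0,0],"fingers":0},{"linear":[0,0,0],"delta_rot":[0,0,0],"fingers":0}]'
python3 -m crank '[{"linear":[0.13,0,-0.07],"delta_rot":[0,0,0],"fingers":0},{"linear":[0.13,0,-0.08],"delta_rot":[0,0,0],"fingers":0},{"linear":[0,0,0],"delta_rot":[0,0,0],"fingers":0},{"linear":[0,0,0],"delta_rot":[0,0,0],"fingers":0},{"linear":[0,0,0],"delta_rot":[0,0,0],"fingers":0}]'
```

```text
time: 40.0
tool_pos: [582.5, -188.6, 140.0]
tcp_rot: [0.013, 1.043, -1.382]
contact_force: [-0.5, 0.5, -0.6]
grip_width: 55.5
time: 40.5
tool_pos: [582.5, -188.6, 137.0]
tcp_rot: [0.013, 1.043, -1.382]
contact_force: [0.1, 0.1, -2.3]
grip_width: 55.8
```

```bash
for i in 1 2; do python3 -m crank '[{"linear":[0.13,0,-0.07],"delta_rot":[0,0,0],"fingers":0},{"linear":[0.13,0,-0.08],"delta_rot":[0,0,0],"fingers":0},{"linear":[0,0,0],"delta_rot":[0,0,0],"fingers":0},{"linear":[0,0,0],"delta_rot":[0,0,0],"fingers":0},{"linear":[0,0,0],"delta_rot":[0,0,0],"fingers":0}]'; done
```

```text
time: 41.0
tool_pos: [582.6, -188.6, 134.0]
tcp_rot: [0.013, 1.043, -1.382]
contact_force: [0.0, -1.4, -0.8]
grip_width: 55.7
time: 41.5
tool_pos: [582.8, -188.9, 131.5]
tcp_rot: [0.014, 1.042, -1.381]
contact_force: [-0.2, -3.3, 3.2]
grip_width: 55.4
```

Bearing on the peg. I release and back off along the tool axis.

```bash
for i in 1 2 3; do python3 -m crank '[{"linear":[0,0,0],"delta_rot":[0,0,0],"fingers":1},{"linear":[0,0,0],"delta_rot":[0,0,0],"fingers":1},{"linear":[0,0,0],"delta_rot":[0,0,0],"fingers":1},{"linear":[0,0,0],"delta_rot":[0,0,0],"fingers":1},{"linear":[0,0,0],"delta_rot":[0,0,0],"fingers":1}]'; done
for i in 1 2; do python3 -m crank '[{"linear":[-1.5,0,0],"delta_rot":[0,0,0],"fingers":1},{"linear":[-1.5,0,0],"delta_rot":[0,0,0],"fingers":1},{"linear":[-1.5,0,0],"delta_rot":[0,0,0],"fingers":1},{"linear":[-1.5,0,0],"delta_rot":[0,0,0],"fingers":1},{"linear":[-1.5,0,0],"delta_rot":[0,0,0],"fingers":1}]'; done
python3 - <<'E'
from h import *
s=capture("side"); t=capture("top"); np.savez("pics/side9.npz",**s); np.savez("pics/top9.npz",**t)
crop(s,(230,180,330,280),4,"pics/a.png"); crop(t,(310,150,410,250),4,"pics/b.png")
a=cv2.imread("pics/a.png");b=cv2.imread("pics/b.png")
cv2.imwrite("pics/v9.png",np.hstack([a,b]))
plan([384.8,-248,265],55)
E
```

```text
time: 42.0
tool_pos: [582.4, -188.4, 130.7]
tcp_rot: [0.012, 1.043, -1.383]
contact_force: [-0.4, -0.1, 0.1]
grip_width: 89.5
time: 42.5
tool_pos: [582.5, -188.6, 130.9]
tcp_rot: [0.012, 1.043, -1.382]
contact_force: [0.1, 0.4, 0.2]
grip_width: 91.7
time: 43.0
tool_pos: [582.5, -188.6, 130.9]
tcp_rot: [0.013, 1.043, -1.382]
contact_force: [0.1, 0.9, -0.2]
grip_width: 92.0
time: 43.5
tool_pos: [575.5, -150.5, 197.5]
tcp_rot: [0.015, 1.042, -1.38]
contact_force: [-0.7, -0.6, -1.1]
grip_width: 91.8
time: 44.0
tool_pos: [568.2, -113.4, 262.0]
tcp_rot: [0.014, 1.043, -1.381]
contact_force: [-0.0, -0.2, 0.3]
grip_width: 91.6
 rot [-43.8  29.   11.3] then lin cm [ -0.18 -21.61  -7.37] grip 91.8 t 44.1
```

View pics/v9.png

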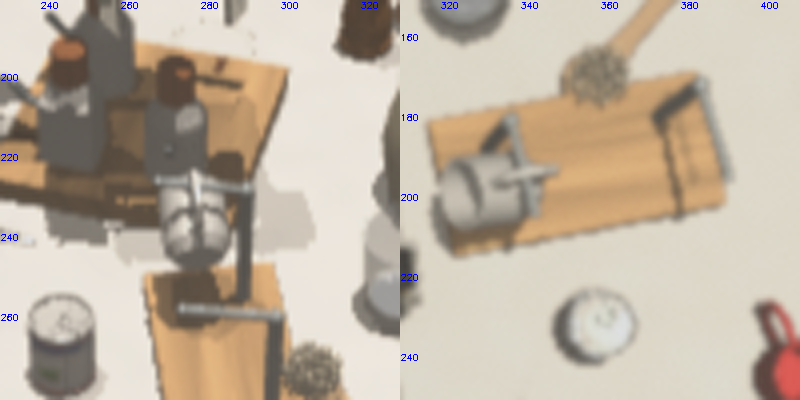

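Cup a hangs on the left peg: in the side view the handle ring is at (278,225) and the cup sits below it. I head for cup b, which will hang on the right peg from its left side to stay within reach.

```bash
python3 -m crank '[{"linear":[-0.5,0,0],"delta_rot":[0,6,0],"fingers":1},{"linear":[-0.5,0,0],"delta_rot":[0,6,0],"fingers":1},{"linear":[-0.5,0,0],"delta_rot":[0,6,0],"fingers":1},{"linear":[-0.5,0,0],"delta_rot":[0,6,0],"fingers":1},{"linear":[0,0,0],"delta_rot":[0,6,0],"fingers":1}]'
for i in 1 2; do python3 -m crank '[{"linear":[0,-2.1,0],"delta_rot":[0,0,0],"fingers":1},{"linear":[0,-2.1,0],"delta_rot":[0,0,0],"fingers":1},{"linear":[0,-2.1,0],"delta_rot":[0,0,0],"fingers":1},{"linear":[0,-2.1,0],"delta_rot":[0,0,0],"fingers":1},{"linear":[0,-2.1,0],"delta_rot":[0,0,0],"fingers":1}]'; done
for i in 1 2 3; do python3 -m crank '[{"linear":[0,0,0],"delta_rot":[8.2,0,0],"fingers":1},{"linear":[0,0,0],"delta_rot":[8.2,0,0],"fingers":1},{"linear":[0,0,0],"delta_rot":[8.2,0,0],"fingers":1},{"linear":[0,0,0],"delta_rot":[8.2,0,0],"fingers":1},{"linear":[0,0,0],"delta_rot":[8.2,0,0],"fingers":1}]'; done
python3 - <<'E'
from h import *
plan([384.8,-248,265],-125)
t=capture("top"); np.savez("pics/top10.npz",**t)
t5=load("pics/top5.npz"); print("cup b changed px:",np.abs(t["image"][245:285,322:358].astype(int)-t5["image"][245:285,322:358]).mean())
E
```

```text
time: 44.6
tool_pos: [567.2, -107.1, 280.1]
tcp_rot: [1.458, 1.562, 0.066]
contact_force: [0.2, -0.0, -0.7]
grip_width: 92.1
time: 45.1
tool_pos: [462.5, -125.9, 278.0]
tcp_rot: [0.933, 1.564, -0.461]
contact_force: [-0.7, 0.1, 0.1]
grip_width: 91.4
time: 45.6
tool_pos: [359.2, -144.3, 277.5]
tcp_rot: [0.945, 1.563, -0.448]
contact_force: [0.3, -1.6, 1.0]
grip_width: 91.7
time: 46.1
tool_pos: [360.0, -144.3, 277.5]
tcp_rot: [1.671, 1.563, -0.444]
contact_force: [-0.5, 0.1, -0.8]
grip_width: 91.9
time: 46.6
tool_pos: [360.0, -144.2, 277.5]
tcp_rot: [2.389, 1.563, -0.442]
contact_force: [0.4, -0.7, 0.3]
grip_width: 91.8
time: 47.1
tool_pos: [360.0, -144.2, 277.4]
tcp_rot: [3.106, 1.564, -0.44]
contact_force: [-0.1, 0.4, -0.8]
grip_width: 91.9
 rot [11.8 -0.4  0. ] then lin cm [ 1.24  7.08 -7.98] grip 91.9 t 47.1
cup b changed px: 53.055787037037035
```

```bash
python3 -m crank '[{"linear":[0,0,0],"delta_rot":[5.9,-0.2,0],"fingers":1},{"linear":[0,0,0],"delta_rot":[5.9,-0.2,0],"fingers":1},{"linear":[0.4,2.36,-2.66],"delta_rot":[0,0,0],"fingers":1},{"linear":[0.4,2.36,-2.66],"delta_rot":[0,0,0],"fingers":1},{"linear":[0.4,2.36,-2.66],"delta_rot":[0,0,0],"fingers":1}]'
python3 -m crank '[{"linear":[2.5,0,0],"delta_rot":[0,0,0],"fingers":1},{"linear":[2.5,0,0],"delta_rot":[0,0,0],"fingers":1},{"linear":[2.5,0,0],"delta_rot":[0,0,0],"fingers":1},{"linear":[2.5,0,0],"delta_rot":[0,0,0],"fingers":1},{"linear":[1,0,0],"delta_rot":[0,0,0],"fingers":1}]'
python3 - <<'E'
from h import *
plan([384.8,-248,46],-125)
t=capture("top"); t5=load("pics/top5.npz"); print("handle region diff:",np.abs(t["image"][266:282,322:336].astype(int)-t5["image"][266:282,322:336]).mean())
E
```

```text
time: 47.65
tool_pos: [385.8, -249.0, 265.5]
tcp_rot: [-2.622, 1.57, -0.081]
contact_force: [0.5, -0.2, -1.5]
grip_width: 92.1
time: 48.15
tool_pos: [384.7, -247.1, 153.6]
tcp_rot: [-0.308, 1.567, 2.232]
contact_force: [-1.2, 0.2, -0.5]
grip_width: 91.7
 rot [0.5 0.2 0.1] then lin cm [10.76  0.07 -0.06] grip 91.7 t 48.1
handle region diff: 91.26934523809524
```

```bash
python3 -m crank '[{"linear":[2.5,0.07,-0.06],"delta_rot":[0.5,0.2,0],"fingers":1},{"linear":[2.5,0,0],"delta_rot":[0,0,0],"fingers":1},{"linear":[2.5,0,0],"delta_rot":[0,0,0],"fingers":1},{"linear":[2,0,0],"delta_rot":[0,0,0],"fingers":1},{"linear":[1.2,0,0],"delta_rot":[0,0,0],"fingers":1}]'
for i in 1 2; do python3 -m crank '[{"linear":[0,0,0],"delta_rot":[0,0,0],"fingers":0},{"linear":[0,0,0],"delta_rot":[0,0,0],"fingers":0},{"linear":[0,0,0],"delta_rot":[0,0,0],"fingers":0},{"linear":[0,0,0],"delta_rot":[0,0,0],"fingers":0},{"linear":[0,0,0],"delta_rot":[0,0,0],"fingers":0}]'; done
python3 -m crank '[{"linear":[-4,0,0],"delta_rot":[0,0,0],"fingers":0},{"linear":[-4,0,0],"delta_rot":[0,0,0],"fingers":0},{"linear":[-4,0,0],"delta_rot":[0,0,0],"fingers":0},{"linear":[-4,0,0],"delta_rot":[0,0,0],"fingers":0},{"linear":[-4,0,0],"delta_rot":[0,0,0],"fingers":0}]'
python3 - <<'E'
from h import *
p,r=hang(2,-90,300,0); plan(p,r)
E
```

```text
time: 48.7
tool_pos: [386.4, -249.1, 48.3]
tcp_rot: [-2.997, 1.567, -0.467]
contact_force: [-1.2, -0.1, 0.5]
grip_width: 91.9
time: 49.2
tool_pos: [386.5, -249.3, 49.4]
tcp_rot: [-3.082, 1.565, -0.554]
contact_force: [0.0, -0.4, -0.4]
grip_width: 56.4
time: 49.7
tool_pos: [386.7, -249.5, 49.3]
tcp_rot: [-3.1, 1.565, -0.572]
contact_force: [-1.2, -0.5, 6.3]
grip_width: 55.2
time: 50.2
tool_pos: [385.1, -248.0, 250.1]
tcp_rot: [-2.863, 1.567, -0.335]
contact_force: [0.3, 0.4, -1.0]
grip_width: 55.0
 rot [-135.3   -0.2   -0.2] then lin cm [-6.25 12.12 12.6 ] grip 55.0 t 50.2
```

```bash
for i in 1 2 3 4; do python3 -m crank '[{"linear":[0,0,0],"delta_rot":[-6.76,0,0],"fingers":0},{"linear":[0,0,0],"delta_rot":[-6.76,0,0],"fingers":0},{"linear":[0,0,0],"delta_rot":[-6.76,0,0],"fingers":0},{"linear":[0,0,0],"delta_rot":[-6.76,0,0],"fingers":0},{"linear":[0,0,0],"delta_rot":[-6.76,0,0],"fingers":0}]'|grep tool_pos; done
for i in 1; do python3 -m crank '[{"linear":[-1.25,2.42,2.52],"delta_rot":[0,0,0],"fingers":0},{"linear":[-1.25,2.42,2.52],"delta_rot":[0,0,0],"fingers":0},{"linear":[-1.25,2.42,2.52],"delta_rot":[0,0,0],"fingers":0},{"linear":[-1.25,2.42,2.52],"delta_rot":[0,0,0],"fingers":0},{"linear":[-1.25,2.42,2.52],"delta_rot":[0,0,0],"fingers":0}]'; done
python3 -m crank '[{"linear":[0,0,0],"delta_rot":[0,-4,0],"fingers":0},{"linear":[0,0,0],"delta_rot":[0,-4,0],"fingers":0},{"linear":[0,0,0],"delta_rot":[0,-4,0],"fingers":0},{"linear":[0,0,0],"delta_rot":[0,-4,0],"fingers":0},{"linear":[0,0,0],"delta_rot":[0,-4,0],"fingers":0}]'
python3 - <<'E'
from h import *
p,r=hang(2,-90,163,20,hz=49.3); plan(p,r); print(p,bot.get_obs()["joint_positions"].round(2))
E
```

```text
tool_pos: [385.2, -248.2, 248.3]
tool_pos: [385.2, -248.2, 248.2]
tool_pos: [385.2, -248.2, 248.2]
tool_pos: [385.2, -248.2, 248.2]
time: 52.7
tool_pos: [527.3, -351.7, 311.7]
tcp_rot: [1.141, 1.568, -0.254]
contact_force: [-0.3, -0.9, -1.4]
grip_width: 55.6
time: 53.2
tool_pos: [526.2, -351.0, 311.2]
tcp_rot: [0.007, 1.218, -1.388]
contact_force: [-0.3, 0.0, -1.0]
grip_width: 55.3
 rot [-0.2  0.2 -0.1] then lin cm [13.87  0.05 -5.36] grip 55.3 t 53.2
[ 526.15779427 -348.05454109  162.49942086] [-0.59  0.39  1.33 -0.27  1.18 -0.7 ]
```

```bash
python3 -m crank '[{"linear":[2.77,0,-1.07],"delta_rot":[0,0,0],"fingers":0},{"linear":[2.77,0,-1.07],"delta_rot":[0,0,0],"fingers":0},{"linear":[2.77,0,-1.07],"delta_rot":[0,0,0],"fingers":0},{"linear":[2.77,0,-1.07],"delta_rot":[0,0,0],"fingers":0},{"linear":[2.77,0,-1.07],"delta_rot":[0,0,0],"fingers":0}]'
python3 - <<'E'
from h import *
p,r=hang(2,-90,163,20,hz=49.3); plan(p,r)
t=capture("top");s=capture("side"); np.savez("pics/top11.npz",**t); np.savez("pics/side11.npz",**s)
o=bot.get_obs(); Rc=R.from_euler("xyz",o["tcp_rot"]).as_matrix()
for k in(43.5,67):
    P=o["tool_pos"]+k*Rc[:,2]+15.3*Rc[:,0]; print(k,P.round(1),w2px(t,[P])[0].round(1),w2px(s,[P])[0].round(1))
crop(s,(210,190,310,290),4,"pics/a.png"); crop(t,(330,150,430,250),4,"pics/b.png")
cv2.imwrite("pics/v10.png",np.hstack([cv2.imread("pics/a.png"),cv2.imread("pics/b.png")]))
E
```

```text
time: 53.7
tool_pos: [526.0, -348.2, 161.6]
tcp_rot: [0.007, 1.221, -1.388]
contact_force: [-0.4, 0.2, -0.8]
grip_width: 55.9
 rot [-0.2  0.1 -0.1] then lin cm [-0.09  0.02  0.02] grip 55.9 t 53.7
43.5 [ 532.  -392.3  158.4] [392.7 213.2] [255.7 259.1]
67 [ 535.9 -414.1  166.3] [400.6 211.6] [256.4 262.4]
```

View pics/v10.png

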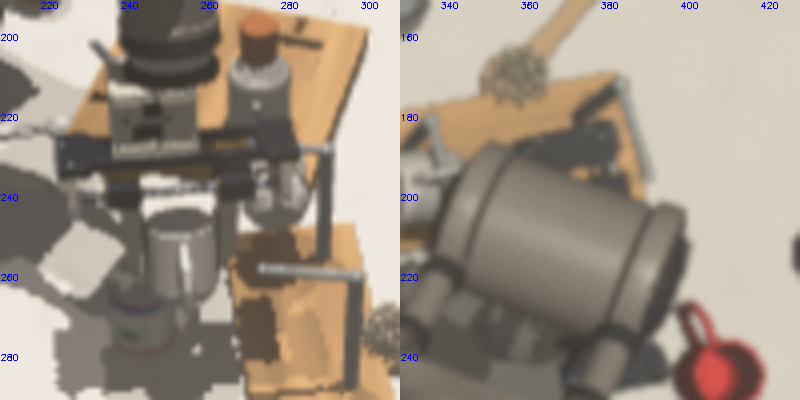

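The lit handle bar is at side (256,260), nearly in line with the peg tip at (273,257). I raise it 5 mm and slide on.

```bash
python3 -m crank '[{"linear":[-0.47,0.6,0.17],"delta_rot":[0,0,0],"fingers":0},{"linear":[0,1,0],"delta_rot":[0,0,0],"fingers":0},{"linear":[0,1,0],"delta_rot":[0,0,0],"fingers":0},{"linear":[0,1,0],"delta_rot":[0,0,0],"fingers":0},{"linear":[0,1,0],"delta_rot":[0,0,0],"fingers":0}]'
python3 -m crank '[{"linear":[0,0.7,0],"delta_rot":[0,0,0],"fingers":0},{"linear":[0,0.7,0],"delta_rot":[0,0,0],"fingers":0},{"linear":[0,0.7,0],"delta_rot":[0,0,0],"fingers":0},{"linear":[0,0.7,0],"delta_rot":[0,0,0],"fingers":0},{"linear":[0,0.4,0],"delta_rot":[0,0,0],"fingers":0}]'
python3 - <<'E'
from h import *
p,r=hang(2,-10,163,20,hz=49.3); plan(p,r); capture("top"); plan(p,r); o=bot.get_obs();print(o["contact_force"],o["joint_positions"].round(2))
E
```

```text
time: 54.3
tool_pos: [573.1, -340.5, 169.4]
tcp_rot: [0.012, 1.218, -1.383]
contact_force: [-0.1, -1.0, -1.2]
grip_width: 55.6
time: 54.8
tool_pos: [603.9, -335.0, 168.7]
tcp_rot: [0.01, 1.219, -1.385]
contact_force: [0.5, -0.7, -0.9]
grip_width: 55.5
 rot [-0.2  0.1 -0.1] then lin cm [ 0.55  0.12 -0.3 ] grip 55.5 t 54.8
 rot [-0.2  0.2 -0.2] then lin cm [ 0.55  0.08 -0.3 ] grip 55.3 t 54.9
[ 0.10499948  0.01975125 -1.79368586] [-0.5   0.62  1.35 -0.33  0.97 -0.52]
```

```bash
python3 -m crank '[{"linear":[0.47,0,-0.17],"delta_rot":[0,0,0],"fingers":0},{"linear":[0.47,0,-0.17],"delta_rot":[0,0,0],"fingers":0},{"linear":[0.47,0,-0.17],"delta_rot":[0,0,0],"fingers":0},{"linear":[0.2,0,-0.07],"delta_rot":[0,0,0],"fingers":0},{"linear":[0,0,0],"delta_rot":[0,0,0],"fingers":0}]'
for i in 1 2; do python3 -m crank '[{"linear":[0.14,0,-0.05],"delta_rot":[0,0,0],"fingers":0},{"linear":[0.14,0,-0.05],"delta_rot":[0,0,0],"fingers":0},{"linear":[0,0,0],"delta_rot":[0,0,0],"fingers":0},{"linear":[0,0,0],"delta_rot":[0,0,0],"fingers":0},{"linear":[0,0,0],"delta_rot":[0,0,0],"fingers":0}]'; done
```

```text
time: 55.35
tool_pos: [603.0, -335.2, 151.0]
tcp_rot: [0.007, 1.22, -1.388]
contact_force: [-0.7, -0.0, -1.1]
grip_width: 55.4
time: 55.85
tool_pos: [603.4, -335.3, 148.8]
tcp_rot: [0.01, 1.219, -1.385]
contact_force: [0.0, 0.3, -1.3]
grip_width: 55.3
time: 56.35
tool_pos: [603.4, -335.3, 145.8]
tcp_rot: [0.01, 1.219, -1.386]
contact_force: [0.2, -0.2, -0.5]
grip_width: 55.7
```

```bash
for i in 1 2; do python3 -m crank '[{"linear":[0.09,0,-0.03],"delta_rot":[0,0,0],"fingers":0},{"linear":[0.09,0,-0.03],"delta_rot":[0,0,0],"fingers":0},{"linear":[0,0,0],"delta_rot":[0,0,0],"fingers":0},{"linear":[0,0,0],"delta_rot":[0,0,0],"fingers":0},{"linear":[0,0,0],"delta_rot":[0,0,0],"fingers":0}]'; done
```

```text
time: 56.85
tool_pos: [603.5, -335.5, 144.1]
tcp_rot: [0.011, 1.219, -1.385]
contact_force: [-1.1, 0.1, 1.2]
grip_width: 55.8
time: 57.35
tool_pos: [603.5, -335.6, 142.2]
tcp_rot: [0.011, 1.219, -1.385]
contact_force: [-1.0, -1.3, 3.9]
grip_width: 55.7
```

Bearing on the peg. I release, back off and check.

```bash
for i in 1 2 3; do python3 -m crank '[{"linear":[0,0,0],"delta_rot":[0,0,0],"fingers":1},{"linear":[0,0,0],"delta_rot":[0,0,0],"fingers":1},{"linear":[0,0,0],"delta_rot":[0,0,0],"fingers":1},{"linear":[0,0,0],"delta_rot":[0,0,0],"fingers":1},{"linear":[0,0,0],"delta_rot":[0,0,0],"fingers":1}]'; done | grep force
for i in 1 2; do python3 -m crank '[{"linear":[-1.5,0,0],"delta_rot":[0,0,0],"fingers":1},{"linear":[-1.5,0,0],"delta_rot":[0,0,0],"fingers":1},{"linear":[-1.5,0,0],"delta_rot":[0,0,0],"fingers":1},{"linear":[-1.5,0,0],"delta_rot":[0,0,0],"fingers":1},{"linear":[-1.5,0,0],"delta_rot":[0,0,0],"fingers":1}]'; done
for i in 1 2; do python3 -m crank '[{"linear":[-0.5,-2.5,0],"delta_rot":[0,0,0],"fingers":1},{"linear":[-0.5,-2.5,0],"delta_rot":[0,0,0],"fingers":1},{"linear":[0,-2.5,0],"delta_rot":[0,0,0],"fingers":1},{"linear":[0,-2.5,0],"delta_rot":[0,0,0],"fingers":1},{"linear":[0,-2.5,0],"delta_rot":[0,0,0],"fingers":1}]'; done
python3 - <<'E'
from h import *
t=capture("top");s=capture("side"); np.savez("pics/top12.npz",**t); np.savez("pics/side12.npz",**s)
crop(s,(200,130,360,290),3,"pics/a.png"); crop(t,(220,160,410,300),3,"pics/b.png")
a=cv2.resize(cv2.imread("pics/a.png"),(400,400));b=cv2.resize(cv2.imread("pics/b.png"),(400,295))
cv2.imwrite("pics/v11.png",np.hstack([a,np.vstack([b,np.zeros((105,400,3),np.uint8)])]))
h=cv2.cvtColor(t["image"],cv2.COLOR_BGR2HSV); m=cv2.inRange(h,(2,110,80),(14,255,255)) 
k,l,q,ce=cv2.connectedComponentsWithStats(m)
for i in range(1,k):
    if 25<q[i,4]<110 and ce[i][1]<280: print(q[i].tolist(),ce[i].round(1))
t5=load("pics/top5.npz");h=cv2.cvtColor(t5["image"],cv2.COLOR_BGR2HSV); m=cv2.inRange(h,(2,110,80),(14,255,255)) 
k,l,q,ce=cv2.connectedComponentsWithStats(m)
for i in range(1,k):
    if 25<q[i,4]<110 and ce[i][1]<280: print("ref",q[i].tolist(),ce[i].round(1))
E
```

```text
contact_force: [0.2, -0.2, 0.4]
contact_force: [-0.0, 0.2, 0.6]
contact_force: [-0.1, -0.4, -1.0]
time: 59.35
tool_pos: [598.8, -309.5, 214.4]
tcp_rot: [0.013, 1.218, -1.383]
contact_force: [-0.3, 0.4, 0.3]
grip_width: 92.1
time: 59.85
tool_pos: [593.8, -284.2, 283.9]
tcp_rot: [0.01, 1.219, -1.386]
contact_force: [0.2, 0.7, 0.8]
grip_width: 91.4
time: 60.35
tool_pos: [469.2, -302.9, 292.3]
tcp_rot: [0.01, 1.219, -1.385]
contact_force: [0.1, -0.0, -0.1]
grip_width: 91.8
time: 60.85
tool_pos: [345.5, -321.4, 301.4]
tcp_rot: [0.01, 1.219, -1.385]
contact_force: [0.8, -0.8, 0.3]
grip_width: 91.9
[278, 197, 10, 11, 90] [282.7 202. ]
[58, 207, 13, 10, 52] [ 61.6 209.6]
[236, 224, 10, 10, 88] [240.5 228.5]
[403, 227, 12, 25, 93] [408.7 242. ]
[272, 231, 10, 11, 87] [276.6 235.7]
ref [279, 198, 10, 11, 90] [283.4 202.9]
ref [57, 207, 5, 13, 40] [ 58.8 212.8]
ref [236, 224, 10, 10, 88] [240.5 228.5]
ref [403, 227, 12, 25, 95] [408.2 241.7]
ref [272, 231, 10, 11, 87] [276.6 235.7]
ref [56, 238, 9, 6, 40] [ 59.6 241.1]
```

View pics/v11.png

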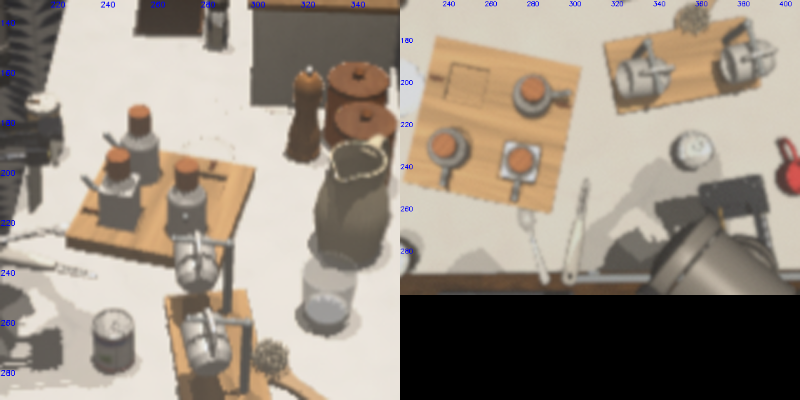

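Both cups hang and the dispensers stand. The back-right cap has shifted about 3 mm since its placing, so I check its spout and seating numerically.

```bash
python3 - <<'E'
from h import *
def cap(c,box):
    h=cv2.cvtColor(c["image"],cv2.COLOR_BGR2HSV); m=cv2.inRange(h,(2,110,80),(14,255,255)); x0,y0,x1,y1=box
    ys,xs=np.nonzero(m[y0:y1,x0:x1]); return (xs.mean()+x0,ys.mean()+y0,len(xs)) if len(xs) else None
for i in (5,7,8,9,10,11,12):
    print(i,cap(load(f"pics/top{i}.npz"),(272,190,294,213)))
for i in (5,12):
    t=load(f"pics/top{i}.npz"); im=t["image"].astype(int)
    sat=(im.max(2)-im.min(2)) # grey spout on brown wood
    reg=sat[196:218,290:304]; w=np.clip(60-reg,0,None); print(i,"columns->row of grey:",[(290+j,round(float((w[:,j]*np.arange(196,218)).sum()/w[:,j].sum()),1),int(w[:,j].sum())) for j in range(14) if w[:,j].sum()>15])
    # grey body blob incl. neck: pixels with low sat
    b=(sat[186:224,264:304]<55); ys,xs=np.nonzero(b); print("  grey blob bbox",xs.min()+264,xs.max()+264,ys.min()+186,ys.max()+186,len(xs))
# expected positions in image: seated at pocket (571,-60.5), spout to -102.6deg
t=load("pics/top12.npz")
for c in([570,-60.5],[572.5,-58.5]):
    d=np.radians(-102.4); e=np.array([np.cos(d),np.sin(d)])
    print("cap",w2px(t,[[*c,148]])[0].round(1),"spout tip",w2px(t,[[*(np.array(c)+55*e),94]])[0].round(1),"if cap z134",w2px(t,[[*c,134]])[0].round(1))
print("side caps",[cap(load(f"pics/side{i}.npz"),(262,185,285,212)) for i in(9,12)])
E
```

```text
5 (np.float64(283.4111111111111), np.float64(202.92222222222222), 90)
7 (np.float64(285.20588235294116), np.float64(200.73529411764707), 34)
8 None
9 None
10 (np.float64(283.4130434782609), np.float64(202.81521739130434), 92)
11 (np.float64(282.6373626373626), np.float64(202.04395604395603), 91)
12 (np.float64(282.6777777777778), np.float64(202.0), 90)
5 columns->row of grey: [(290, 206.2, 491), (291, 205.9, 397), (292, 206.3, 265), (293, 206.6, 192), (294, 206.8, 183), (295, 206.9, 193), (296, 207.1, 195), (297, 207.1, 182), (298, 207.1, 170), (299, 207.0, 163), (300, 206.7, 140), (301, 210.3, 148), (302, 212.7, 264), (303, 211.8, 402)]
  grey blob bbox 274 303 186 223 373
12 columns->row of grey: [(290, 205.4, 440), (291, 205.3, 307), (292, 205.2, 219), (293, 205.2, 196), (294, 205.3, 188), (295, 205.3, 177), (296, 205.3, 177), (297, 205.4, 186), (298, 205.2, 181), (299, 204.6, 156), (300, 203.6, 74), (301, 214.2, 77), (302, 213.9, 218), (303, 211.8, 380)]
  grey blob bbox 273 303 186 223 381
cap [283.1 201.9] spout tip [299.6 207.7] if cap z134 [283.  202.5]
cap [282.4 201.1] spout tip [299.  206.9] if cap z134 [282.4 201.7]
side caps [(np.float64(276.25), np.float64(197.0), 12), (np.float64(274.34615384615387), np.float64(195.57692307692307), 52)]
```

The scene's knock hit round_2 while I was handling cup b. It is still in its pocket, but the spout turned about 5–6° off the mark. I'll regrip the cap, turn it back about 6° and reseat it.

```bash
python3 -m crank '[{"linear":[0,0,0],"delta_rot":[0,4,0],"fingers":1},{"linear":[0,0,0],"delta_rot":[0,4,0],"fingers":1},{"linear":[0,0,0],"delta_rot":[0,4,0],"fingers":1},{"linear":[0,0,0],"delta_rot":[0,4,0],"fingers":1},{"linear":[0,0,0],"delta_rot":[0,4,0],"fingers":1}]' | grep pos
python3 - <<'E'
from h import *
plan([574,-58.4,280],10)
# true side/top triangulation of spout tip + calibration against seated s1, r1 : dark end of spout in top12
t=load("pics/top12.npz"); im=t["image"].astype(int); sat=im.max(2)-im.min(2)
print(sat[200:214,288:304])
E
```

```text
tool_pos: [347.2, -321.5, 301.3]
 rot [ 0.1  0.  -0.2] then lin cm [  2.13  26.9  -21.97] grip 91.9 t 61.5
[[51 29 39 67 85 90 90 88 91 93 92 91 91 92 91 80]
 [63 28 27 49 72 85 86 84 87 88 85 82 83 89 90 75]
 [65 28 20 32 55 68 70 70 70 65 58 51 56 76 85 70]
 [58 25 18 20 28 33 38 38 37 29 24 20 28 57 76 63]
 [45 22 18 16 15 15 15 17 17 16 15 17 30 54 70 55]
 [32 19 17 17 14 13 15 19 21 23 29 34 52 69 70 49]
 [21 18 19 18 21 23 28 31 32 37 42 49 66 78 69 45]
 [18 17 17 19 29 33 35 39 38 40 42 48 64 78 63 39]
 [18 18 18 28 41 47 44 45 45 43 43 49 67 74 59 34]
 [17 16 22 40 58 61 57 54 53 49 49 56 66 69 52 31]
 [17 18 29 54 72 76 72 66 60 57 57 60 63 60 44 29]
 [16 25 44 65 78 85 83 78 74 72 73 73 70 59 42 28]
 [20 33 55 72 81 87 87 86 87 85 85 83 78 61 39 27]
 [31 48 65 76 83 86 87 86 87 86 86 86 79 57 35 26]]
```

```bash
for i in 1 2; do python3 -m crank '[{"linear":[0.2,2.69,-2.2],"delta_rot":[0,0,0],"fingers":1},{"linear":[0.2,2.69,-2.2],"delta_rot":[0,0,0],"fingers":1},{"linear":[0.2,2.69,-2.2],"delta_rot":[0,0,0],"fingers":1},{"linear":[0.2,2.69,-2.2],"delta_rot":[0,0,0],"fingers":1},{"linear":[0.2,2.69,-2.2],"delta_rot":[0,0,0],"fingers":1}]' | grep pos; done
python3 - <<'E'
from h import *
plan([574,-58.4,135],10)
for i in(5,12):
    t=load(f"pics/top{i}.npz"); im=t["image"].astype(int); sat=im.max(2)-im.min(2); g=im.mean(2)
    print(i,[(c,round(float((np.clip(28-sat[198:214,c],0,None)*np.arange(198,214)).sum()/max(1,np.clip(28-sat[198:214,c],0,None).sum())),1)) for c in range(292,302)])
    # r1 and s1 for calibration: spouts point down in picture; per row column of grey
    for n,x0,x1,ys in(("r1",230,250,range(238,253)),("s1",262,284,range(244,260))):
        out=[]
        for y in ys:
            w=np.clip(28-sat[y,x0:x1],0,None)
            if w.sum()>10: out.append((y,round(float((w*np.arange(x0,x1)).sum()/w.sum()),1)))
        print("  ",n,out)
t=load("pics/top12.npz"); e=np.array([np.cos(np.radians(167.6)),np.sin(np.radians(167.6))])
for n,c in(("r1",[491.3,69]),("s1",[467,-38.7])): print(n,"cap",w2px(t,[[*c,148]])[0].round(1),"tip",w2px(t,[[*(np.array(c)+55*e),94]])[0].round(1))
E
```

```text
tool_pos: [461.1, -188.3, 291.2]
tool_pos: [574.3, -56.0, 281.2]
 rot [ 0.1  0.2 -0.2] then lin cm [14.62 -0.07  0.23] grip 91.7 t 62.5
5 [(292, 206.5), (293, 206.4), (294, 206.7), (295, 206.7), (296, 206.7), (297, 206.3), (298, 206.0), (299, 205.8), (300, 205.6), (301, 0.0)]
   r1 [(238, 243.4), (239, 242.1), (240, 241.6), (241, 241.3), (242, 241.2), (243, 241.0), (244, 240.8), (245, 240.5), (246, 240.2), (247, 240.5), (250, 231.8), (251, 233.6), (252, 236.1)]
   s1 [(244, 278.1), (245, 279.2), (246, 276.8), (247, 275.3), (248, 274.8), (249, 274.5), (250, 274.4), (251, 274.4), (252, 274.4), (253, 273.9), (254, 273.7), (257, 263.3), (258, 266.1), (259, 268.3)]
12 [(292, 204.8), (293, 204.8), (294, 204.5), (295, 204.4), (296, 204.4), (297, 204.3), (298, 203.8), (299, 203.6), (300, 0.0), (301, 0.0)]
   r1 [(238, 243.3), (239, 242.1), (240, 241.6), (241, 241.4), (242, 241.2), (243, 241.0), (244, 240.8), (245, 240.5), (246, 240.3), (247, 240.5), (250, 231.5), (251, 233.4), (252, 235.4)]
   s1 [(244, 277.9), (245, 279.2), (246, 277.2), (247, 275.3), (248, 274.8), (249, 274.6), (250, 274.5), (251, 274.4), (252, 274.3), (253, 274.0), (254, 273.7), (257, 263.5), (258, 265.8), (259, 269.1)]
r1 cap [240.5 227.9] tip [238.3 246.1]
s1 cap [276.2 235.7] tip [272.5 253.5]
```

Calibrated against the placed ones, round_2 is about 10° off and round_1 about 4–5° off. I correct both, round_2 first.

```bash
python3 -m crank '[{"linear":[2.9,-0.07,0.23],"delta_rot":[0,0,0],"fingers":1},{"linear":[2.9,0,0],"delta_rot":[0,0,0],"fingers":1},{"linear":[2.9,0,0],"delta_rot":[0,0,0],"fingers":1},{"linear":[2.9,0,0],"delta_rot":[0,0,0],"fingers":1},{"linear":[2.9,0,0],"delta_rot":[0,0,0],"fingers":1}]'
for i in 1 2; do python3 -m crank '[{"linear":[0,0,0],"delta_rot":[0,0,0],"fingers":0},{"linear":[0,0,0],"delta_rot":[0,0,0],"fingers":0},{"linear":[0,0,0],"delta_rot":[0,0,0],"fingers":0},{"linear":[0,0,0],"delta_rot":[0,0,0],"fingers":0},{"linear":[0,0,0],"delta_rot":[0,0,0],"fingers":0}]'; done
python3 -m crank '[{"linear":[-0.1,0,0],"delta_rot":[2,0,0],"fingers":0},{"linear":[0,-0.1,0.1],"delta_rot":[2,0,0],"fingers":0},{"linear":[0,-0.1,0.1],"delta_rot":[2,0,0],"fingers":0},{"linear":[0,0,0],"delta_rot":[2,0,0],"fingers":0},{"linear":[0,0,0],"delta_rot":[2,0,0],"fingers":0}]'
```

```text
time: 62.95
tool_pos: [573.8, -59.9, 135.1]
tcp_rot: [0.94, 1.566, -0.454]
contact_force: [0.0, -0.5, 0.3]
grip_width: 91.9
time: 63.45
tool_pos: [573.8, -60.7, 137.3]
tcp_rot: [0.999, 1.564, -0.396]
contact_force: [0.2, 0.5, 0.1]
grip_width: 56.2
time: 63.95
tool_pos: [572.9, -60.7, 136.2]
tcp_rot: [0.789, 1.567, -0.606]
contact_force: [-3.5, -1.1, 5.2]
grip_width: 35.1
time: 64.45
tool_pos: [571.4, -62.5, 136.2]
tcp_rot: [1.242, 1.567, -0.329]
contact_force: [0.5, 0.6, -3.3]
grip_width: 36.0
```

```bash
python3 -m crank '[{"linear":[0.1,0,-0.15],"delta_rot":[0,0,0],"fingers":0},{"linear":[0.1,0,0],"delta_rot":[0,0,0],"fingers":0},{"linear":[0.1,0,0],"delta_rot":[0,0,0],"fingers":0},{"linear":[0,0,0],"delta_rot":[0,0,0],"fingers":0},{"linear":[0,0,0],"delta_rot":[0,0,0],"fingers":0}]'
for i in 1 2; do python3 -m crank '[{"linear":[0,0,0],"delta_rot":[0,0,0],"fingers":1},{"linear":[0,0,0],"delta_rot":[0,0,0],"fingers":1},{"linear":[0,0,0],"delta_rot":[0,0,0],"fingers":1},{"linear":[0,0,0],"delta_rot":[0,0,0],"fingers":1},{"linear":[0,0,0],"delta_rot":[0,0,0],"fingers":1}]'|grep force; done
python3 -m crank '[{"linear":[-1,0,0],"delta_rot":[0,0,0],"fingers":1},{"linear":[-3,0,0],"delta_rot":[0,0,0],"fingers":1},{"linear":[-3,0,0],"delta_rot":[0,0,0],"fingers":1},{"linear":[-3,0,0],"delta_rot":[0,0,0],"fingers":1},{"linear":[-3,0,0],"delta_rot":[0,0,0],"fingers":1}]'
python3 - <<'E'
from h import *
plan([491.5,69.3,268],10)
E
```

```text
time: 64.95
tool_pos: [571.6, -61.9, 136.1]
tcp_rot: [1.006, 1.565, -0.562]
contact_force: [-6.9, -0.6, 15.4]
grip_width: 35.7
contact_force: [0.4, -0.6, 0.3]
contact_force: [0.2, 0.4, -0.2]
time: 66.45
tool_pos: [570.9, -61.1, 266.2]
tcp_rot: [1.143, 1.566, -0.427]
contact_force: [0.7, 0.2, -0.9]
grip_width: 91.8
 rot [-9.9  0.1 -0.3] then lin cm [ -0.18  -5.55 -14.22] grip 91.8 t 66.5
```

```bash
python3 -m crank '[{"linear":[0,-1.59,-2.61],"delta_rot":[0,0,0],"fingers":1},{"linear":[0,-1.59,-2.61],"delta_rot":[0,0,0],"fingers":1},{"linear":[0,-1.59,-2.61],"delta_rot":[0,0,0],"fingers":1},{"linear":[0,-1.59,-2.61],"delta_rot":[0,0,0],"fingers":1},{"linear":[0,-1.59,-2.61],"delta_rot":[0,0,0],"fingers":1}]'
python3 - <<'E'
from h import *
plan([491.5,69.3,135],0)
t=capture("top"); np.savez("pics/top13.npz",**t); im=t["image"].astype(int); sat=im.max(2)-im.min(2)
print([(c,round(float((np.clip(28-sat[198:214,c],0,None)*np.arange(198,214)).sum()/max(1,np.clip(28-sat[198:214,c],0,None).sum())),1)) for c in range(292,302)])
E
```

```text
time: 66.95
tool_pos: [490.6, 70.2, 264.3]
tcp_rot: [1.201, 1.566, -0.369]
contact_force: [-0.7, 0.4, 0.8]
grip_width: 91.9
 rot [ 0.1  0.1 -0.3] then lin cm [12.93  0.09  0.09] grip 91.9 t 67.0
[(292, 206.4), (293, 206.7), (294, 206.8), (295, 207.2), (296, 207.3), (297, 207.4), (298, 207.3), (299, 206.9), (300, 206.7), (301, 0.0)]
```

Round_2's spout tip now reads (300,206.8) against an expected (299.4,207.2). Now the same for round_1.

```bash
python3 -m crank '[{"linear":[2.58,0.09,0.09],"delta_rot":[0,0,0],"fingers":1},{"linear":[2.58,0,0],"delta_rot":[0,0,0],"fingers":1},{"linear":[2.58,0,0],"delta_rot":[0,0,0],"fingers":1},{"linear":[2.58,0,0],"delta_rot":[0,0,0],"fingers":1},{"linear":[2.58,0,0],"delta_rot":[0,0,0],"fingers":1}]'
for i in 1 2; do python3 -m crank '[{"linear":[0,0,0],"delta_rot":[0,0,0],"fingers":0},{"linear":[0,0,0],"delta_rot":[0,0,0],"fingers":0},{"linear":[0,0,0],"delta_rot":[0,0,0],"fingers":0},{"linear":[0,0,0],"delta_rot":[0,0,0],"fingers":0},{"linear":[0,0,0],"delta_rot":[0,0,0],"fingers":0}]'; done
python3 -m crank '[{"linear":[-0.1,0,0],"delta_rot":[0,0,0],"fingers":0},{"linear":[0,0,0],"delta_rot":[1.5,0,0],"fingers":0},{"linear":[0,0,0],"delta_rot":[1.5,0,0],"fingers":0},{"linear":[0,0,0],"delta_rot":[1.5,0,0],"fingers":0},{"linear":[0,0,0],"delta_rot":[0,0,0],"fingers":0}]'
python3 -m crank '[{"linear":[0.1,0,0],"delta_rot":[0,0,0],"fingers":0},{"linear":[0.1,0,0],"delta_rot":[0,0,0],"fingers":0},{"linear":[0.1,0,0],"delta_rot":[0,0,0],"fingers":0},{"linear":[0,0,0],"delta_rot":[0,0,0],"fingers":0},{"linear":[0,0,0],"delta_rot":[0,0,0],"fingers":0}]'
for i in 1 2; do python3 -m crank '[{"linear":[0,0,0],"delta_rot":[0,0,0],"fingers":1},{"linear":[0,0,0],"delta_rot":[0,0,0],"fingers":1},{"linear":[0,0,0],"delta_rot":[0,0,0],"fingers":1},{"linear":[0,0,0],"delta_rot":[0,0,0],"fingers":1},{"linear":[0,0,0],"delta_rot":[0,0,0],"fingers":1}]'|grep force; done
python3 -m crank '[{"linear":[-1,0,0],"delta_rot":[0,0,0],"fingers":1},{"linear":[-3,0,0],"delta_rot":[0,0,0],"fingers":1},{"linear":[-3,0,0],"delta_rot":[0,0,0],"fingers":1},{"linear":[-3,0,0],"delta_rot":[0,0,0],"fingers":1},{"linear":[-3,0,0],"delta_rot":[0,0,0],"fingers":1}]'
for i in 1 2; do python3 -m crank '[{"linear":[0,0,-3],"delta_rot":[0,0,0],"fingers":1},{"linear":[0,0,-3],"delta_rot":[0,0,0],"fingers":1},{"linear":[0,0,-3],"delta_rot":[0,0,0],"fingers":1},{"linear":[0,0,-3],"delta_rot":[0,0,0],"fingers":1},{"linear":[0,0,-3],"delta_rot":[0,0,0],"fingers":1}]'|grep pos; done
python3 - <<'E'
from h import *
t=capture("top");s=capture("side"); im=t["image"].astype(int); sat=im.max(2)-im.min(2); np.savez("pics/top14.npz",**t)
f=lambda a,o:round(float((np.clip(28-a,0,None)*(np.arange(len(a))+o)).sum()/max(1,np.clip(28-a,0,None).sum())),1)
print("r2",[(c,f(sat[198:214,c],198)) for c in range(294,302)])
print("r1",[(y,f(sat[y,230:250],230)) for y in range(241,249)]); print("s1",[(y,f(sat[y,262:284],262)) for y in range(248,256)])
h=cv2.cvtColor(t["image"],cv2.COLOR_BGR2HSV); m=cv2.inRange(h,(2,110,80),(14,255,255)); k,l,q,ce=cv2.connectedComponentsWithStats(m)
for i in range(1,k):
    if 25<q[i,4]<110 and ce[i][1]<280: print(q[i].tolist(),ce[i].round(1))
t12=load("pics/top12.npz"); print("stand region diff",np.abs(im[165:220,312:410]-t12["image"][165:220,312:410]).mean(),"tin",np.abs(im[220:245,345:372]-t12["image"][220:245,345:372]).mean())
crop(t,(90,150,420,300),2,"pics/v12.png"); 
E
```

```text
time: 67.5
tool_pos: [493.1, 68.0, 134.3]
tcp_rot: [1.2, 1.565, -0.369]
contact_force: [-0.1, 0.1, 0.6]
grip_width: 91.7
time: 68.0
tool_pos: [493.3, 68.2, 135.5]
tcp_rot: [1.244, 1.565, -0.326]
contact_force: [-0.0, -0.1, -0.5]
grip_width: 56.2
time: 68.5
tool_pos: [492.4, 68.1, 134.5]
tcp_rot: [0.992, 1.567, -0.578]
contact_force: [-2.5, -0.3, 3.1]
grip_width: 35.5
time: 69.0
tool_pos: [492.7, 68.1, 135.2]
tcp_rot: [1.132, 1.567, -0.518]
contact_force: [-0.9, -1.4, -4.5]
grip_width: 35.0
time: 69.5
tool_pos: [492.9, 68.2, 134.4]
tcp_rot: [1.295, 1.565, -0.353]
contact_force: [-5.6, -0.3, 14.6]
grip_width: 35.5
contact_force: [-0.3, -0.2, -0.7]
contact_force: [-0.2, -0.1, 0.6]
time: 71.0
tool_pos: [492.1, 68.4, 264.5]
tcp_rot: [1.25, 1.566, -0.398]
contact_force: [0.3, 0.2, -0.8]
grip_width: 92.0
tool_pos: [503.7, 219.1, 263.1]
tool_pos: [515.3, 368.7, 262.8]
r2 [(294, 206.9), (295, 207.1), (296, 207.3), (297, 207.4), (298, 207.2), (299, 206.8), (300, 206.8), (301, 0.0)]
r1 [(241, 240.4), (242, 240.2), (243, 240.0), (244, 239.8), (245, 239.3), (246, 239.1), (247, 240.0), (248, 0.0)]
s1 [(248, 274.8), (249, 274.5), (250, 274.5), (251, 274.4), (252, 274.3), (253, 274.0), (254, 273.8), (255, 0.0)]
[278, 197, 11, 11, 89] [283.1 202.1]
[235, 223, 11, 11, 87] [240.5 228.2]
[272, 231, 10, 11, 86] [276.6 235.6]
[403, 230, 12, 22, 87] [408.7 242.2]
stand region diff 6.267161410018553 tin 15.848395061728395
```

View pics/v12.png

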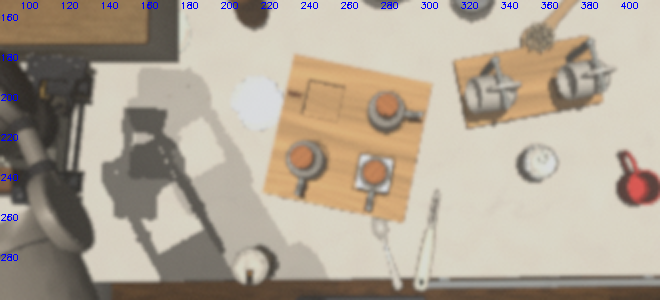

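The top view shows three dispensers in matching pockets with spouts along the marks, at about (300,207), (239,246) and (274,254). Both cups are on the pegs and the tin and jar are in place. I hand the job in.

```bash
python3 -c "
from plant import workorder
print(workorder.close_job())"
```

```text
the job is handed in; nothing more can be done
None
```

I stood the three dispensers on the worktop (two round, one square) in matching pockets, hung a white cup on each peg, and handed the job in at about 72 s.

- **Dispensers:** Each went down to the expected seated height, with a clear upward push from the pocket floor when pressed. While I was handling cup b, the back-right round one shifted about 3 mm and its spout turned off the mark. I took it to be the announced knock. I regripped it, turned it about 10° and reseated it, and turned the front-left round one about 4.5° as well. In the last top picture the spouts are within about 1 pixel of where the marks put them, roughly 3–4° at worst.
- **Cups:** The last pictures show both hanging by their handles and at rest. They hang with some lean rather than fully turned down.
- **Bystanders:** I did not move the jars, the tin or the glass. The tin and front jar look unmoved in the last top picture. I did not re-measure the spice jar or the glass.
- **Disagreements and slips:** The two ways of measuring the board's centre differed by about 2–3 mm. The tilt for the first cup had to drop from 45° to 30° because joint 4 reached the end of its range. I viewed 18 pictures against the budget of 14.

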